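Gauge a row of reagent cassettes against the flip stop

ROBOT

A 6-joint arm with a two-finger parallel gripper is mounted at the origin on the work surface. World frame = base frame: x ahead of the robot, y to its left, z up, the work surface at z = 0. Lengths are in m, angles in degrees, forces in N, time in s.
With the tool pointing down it reaches from about 0.325 to 0.9 m from the base axis. Payload 6.1 kg.
Tool frame: the origin (TCP) lies at the very end of the fingers, on their centre line; the grasp point (between the pads) lies 19 mm behind it; z points along the fingers, y is the line along which they close (so a half turn about z gives the same grasp; the last joint's range is limited). The gripper opens to 85 mm and grips with 20 to 120 N. Pads are 22 mm wide; open, the fingers measure 114 mm over their backs; the gripper's body (76 mm by 85 mm) begins 54 mm behind the grasp point. The pads swing forward as they close: fully open they stand 13 mm farther back than shut.
Start: joints at [-83.543, 12.628, 87.462, -0, 79.91, -7.225], TCP at [0.148, -0.607, 0.231] pointing down, gripper open.
Joint ranges: [-170.65, 170.65], [-52.31, 119.04], [5.05, 147.46], [-71.25, 251.25], [11.57, 151.72], [-153.62, 153.62]. Speed limits (degrees/s): [147.25, 147.25, 172.46, 180, 180, 180].

INTERFACE

Orientations are given as [roll, pitch, yaw] about the fixed x, y, z axes, in that order (R = Rz(yaw) Ry(pitch) Rx(roll)).
In Python, from cell import monitor, snapshot, ticket gives the robot as it stands.
- The arm moves only by the tool servo_tool, never from a script. Its arguments are lists of equal length, an entry for each row: "translation": the shift along the tool's x, y, z as a fraction of full scale, a list of three; "turn": the turn, a rotation vector about the tool's x, y, z as a fraction of full scale, a list of three; "gripper": the opening, from 0 (shut) to 1 (fully open). In form: {"translation": [[x, y, z], ...], "turn": [[rx, ry, rz], ...], "gripper": [gripper, ...]}. A call has 1 to 12 rows; each row is the pose to reach, as a shift and turn from the pose commanded when the call began, along the tool's axes at that moment; what a row does not reach only later rows make up. Full scale, the value 1, is 15 cm for a shift and 90 degrees for a turn. A row lasts 1/10 s, in which the tool goes at most 50 mm and 8.59 degrees, less where a joint would pass 70% of its speed; a pose out of reach is approached as far as the arm can. A call with a number of a shift or a turn outside -1 to 1 is refused whole. A call with a gripper value outside its range is refused whole. The fingers move at their own pace and stop on an object; the grip force is fixed at half the most. Time passes only in rows, so rows that repeat a pose let the fingers close. It gives the time, the measured TCP pose, the force, the opening and the grip force at its end, in the units of the state.
- monitor.sense(): the state, without advancing time (a new reading comes with each control period).
- snapshot(name): name is "side" or "top" or "wrist"; returns a dict with "img" (384x512x3 uint8, red, green, blue), "depth" (384x512 float32, m along the optical axis (not along the pixel's ray), 0 where there is no reading), "intrinsics" (3x3 intrinsics, pixels), "dist_coeffs" ([k1, k2, p1, p2, k3] as OpenCV has them; the pictures are not rectified), "world_to_cam" (4x4, takes a point from world to camera coordinates); the wrist camera has in their place "mount" (4x4, takes a point from camera to tool coordinates, whose origin is the TCP and whose axes are the flange's). Camera axes: x right, y down, z forward; pixel columns grow to the right and rows downward; lengths in m; the calibration is good to about 2 mm. A picture is of the moment at which its call begins: read the wrist's pose just before it.
- ticket.finish_job(): hands the job in; it is judged then, once.
The state is a dict: "t": time; "joint_pos": joint angles; "dq": joint speeds; "joint_efforts": joint torques, N m; "tcp_pos": TCP position; "eef_rot": TCP orientation; "wrist_force": force on the tool from outside, world axes, zero at the start; "wrist_torque": the same for the moment, N m; "width": opening from 0.0 (shut) to 1.0 (fully open); "gripper_force": force on a finger pad.
Only numpy, scipy, OpenCV 4.12 (cv2) and the standard library are available. Lean on these libraries where they do the work, as an engineer would, in place of code of your own. Each camera call takes 0.05 s, during which the arm holds its last target. There are 200 camera calls.

TASK

Flip the loader's red-tipped stop down onto its fence, then stand every reagent cassette on the loader deck in one closed row: the first butted against the stop, each next one butted against its neighbour, all pushed square and flush back against the blue fence with their grip ribs pointing at it, in any order. With the row gauged, flip the stop back up out of the way without spoiling the row, and only then slide the green batch plate, brass end first, fully home into the reader's slot. Leave the other things on the bench alone.

Things in the scene. Friction and masses are not known exactly. Their poses are not given: they have to be found in the camera images.
- loader: Fixed: aluminium deck (x -60..55, y -145..145, top z 8 mm), blue fence at its far edge: face x +40, top z 34. Origin on the table under the deck. The lowered stop's gauging face is the plane y +100; the row grows from it to -y. Cassette origins in the row: x 8, z 8, y 75, 25, -25, -75. Dark hinge cheeks on the fence beside the stop, up to z 56. The robot is on its -x side.
- row_corner (a point): Point where deck top, fence face and the lowered stop's gauging face meet (loader x 40, y 100, z 8 mm).
- stop (a joint): Aluminium flip-stop leaf, 14 mm thick (loader y 100..114), hinged on the fence top along the loader's y. 0 = down across the deck, square to the fence, its blade to 12 mm above the table; grows as it swings up and back; 1.57 upright, 1.9 end stop, leaning back. Stiff: stays where left, about 2 N at the tip moves it. Starts up; counts as up again above 1.4 rad.
- stop_tip (a point): Pinch point amid the leaf's red end tab, 127.5 mm from the hinge; tab 14 wide (loader y), 14 high, 40 long, 12.5 mm of it beyond this point. Down: loader x -80, z 44, clear in front of the cassettes. Pinched across its width it turns between the fingers, so it can be led round its arc with the gripper pointing down. The blade ends 97.5 mm from the hinge and hangs 32 below the leaf's centre line.
- stop_hinge (a point): Point on the stop's hinge axis, mid-width of the leaf (loader x 47.5, y 107, z 44 mm). Fixed.
- reader: Fixed white card reader, blue foot, 90 (x) x 84 (y) x 55 mm high, right of the loader. Origin at centre of underside. In its -x face at table level a slot 54 wide, 9.5 high, 42 deep runs along +x, centred on y 0, under a yellow line; two flared guides 7 high reach out to x -67. With the plate fully home the plate's origin is at x -48 here.
- plate: Loose green batch plate, 90 (x) x 50 (y) x 6 mm, lying flat, 90 g; origin at centre of underside. Its +x end has a brass contact and goes in first. Black upright grip rib 30 (x) x 12 (y), centred at x -25, top at z 32.
- cassette1: Loose reagent cassette, white with blue band and grip rib: body 64 (x) x 50 (y) x 45 mm high; rib 44 (x) x 12 (y) on top, from z 45 to 70. About 0.2 kg. Origin at centre of underside. Same either way round; its x axis (along the rib) must end square to the fence. May be absent (3 or 4 are out).
- cassette2: Loose reagent cassette, white with green band and grip rib: body 64 (x) x 50 (y) x 45 mm high; rib 44 (x) x 12 (y) on top, from z 45 to 70. About 0.2 kg. Origin at centre of underside. Same either way round; its x axis (along the rib) must end square to the fence. May be absent (3 or 4 are out).
- cassette3: Loose reagent cassette, white with yellow band and grip rib: body 64 (x) x 50 (y) x 45 mm high; rib 44 (x) x 12 (y) on top, from z 45 to 70. About 0.2 kg. Origin at centre of underside. Same either way round; its x axis (along the rib) must end square to the fence. May be absent (3 or 4 are out).
- cassette4: Loose reagent cassette, white with orange band and grip rib: body 64 (x) x 50 (y) x 45 mm high; rib 44 (x) x 12 (y) on top, from z 45 to 70. About 0.2 kg. Origin at centre of underside. Same either way round; its x axis (along the rib) must end square to the fence. May be absent (3 or 4 are out).
- stain_jar: Bystander: squat amber jar, 38 diameter, 45 high, among the cassettes. Origin under its centre. Leave alone.
- oil_bottle: Bystander: small amber bottle, 36 diameter, 60 high. Origin under its centre. Leave alone.
- slide_box: Bystander: blue slide box 85 x 100 x 30 high. Leave alone.
- tip_box: Bystander: clear tip box with orange lid, 80 x 115 x 68 high. Leave alone.
- tube_rack: Bystander: white rack of capped tubes, 60 x 140 x 84 high. Leave alone.
- tally: Bystander: grey tally counter 70 x 100 x 26 high, near the robot. Leave alone.
Things that resemble listed ones, but are neither listed nor needed, are in the scene too. Leave any brown look-alike of the cassette4 alone.

How it is judged (in metres and radians):
On the way, in this order (a step that is already met when the one before it is completed fails the run):
1. the flip stop is down (joint below 0.06 rad) (value of joint stop below 0.06 rad), for 0.2 s.
2. with the stop down, all cassettes stand in a closed row against stop and fence (value of joint stop below 0.06 rad and x of cassette1 in the frame of loader between 0.0045 and 0.0105 m and x of cassette2 in the frame of loader between 0.0045 and 0.0105 m and x of cassette3 in the frame of loader between 0.0045 and 0.0105 m and x of cassette4 in the frame of loader between 0.0045 and 0.0105 m and z of cassette1 in the frame of loader between 0.005 and 0.0115 m and z of cassette2 in the frame of loader between 0.005 and 0.0115 m and z of cassette3 in the frame of loader between 0.005 and 0.0115 m and z of cassette4 in the frame of loader between 0.005 and 0.0115 m and y of cassette1 in the frame of loader between -0.081 and 0.0775 m and y of cassette2 in the frame of loader between -0.081 and 0.0775 m and y of cassette3 in the frame of loader between -0.081 and 0.0775 m and y of cassette4 in the frame of loader between -0.081 and 0.0775 m and angle between the y axis of each of cassette1, cassette2, cassette3, cassette4 and the y axis of loader, either way round below 0.06 rad and angle between each of cassette1, cassette2, cassette3, cassette4's own z axis and vertical below 0.06 rad and y of any of cassette1, cassette2, cassette3, cassette4 in the frame of loader above 0.072 m and (horizontal distance between cassette1 and cassette2 below 0.0535 m or horizontal distance between cassette1 and cassette3 below 0.0535 m or horizontal distance between cassette1 and cassette4 below 0.0535 m) and (horizontal distance between cassette2 and cassette1 below 0.0535 m or horizontal distance between cassette2 and cassette3 below 0.0535 m or horizontal distance between cassette2 and cassette4 below 0.0535 m) and (horizontal distance between cassette3 and cassette1 below 0.0535 m or horizontal distance between cassette3 and cassette2 below 0.0535 m or horizontal distance between cassette3 and cassette4 below 0.0535 m) and (horizontal distance between cassette4 and cassette1 below 0.0535 m or horizontal distance between cassette4 and cassette2 below 0.0535 m or horizontal distance between cassette4 and cassette3 below 0.0535 m)), for 0.2 s.
3. the flip stop is up again (joint above 1.4 rad) (value of joint stop above 1.4 rad), for 0.2 s.
4. the batch plate is fully home in the reader (x of plate in the frame of reader above -0.052 m and y of plate in the frame of reader between -0.004 and 0.004 m and z of plate in the frame of reader below 0.006 m and angle between the x axis of plate and the x axis of reader, either way round below 0.08 rad), for 0.2 s.
At the end, for the whole second after the job is handed in: Stop up (above 1.4 rad). Every cassette level on the deck, square (0.06 rad) and within 3 mm of the fence, in one row from the stop plane with gaps under 3 mm and no empty place. Plate within 4 mm of the slot's end. All at rest (all of step 4 and x of cassette1 in the frame of loader between 0.0045 and 0.0105 m and x of cassette2 in the frame of loader between 0.0045 and 0.0105 m and x of cassette3 in the frame of loader between 0.0045 and 0.0105 m and x of cassette4 in the frame of loader between 0.0045 and 0.0105 m and z of cassette1 in the frame of loader between 0.005 and 0.0115 m and z of cassette2 in the frame of loader between 0.005 and 0.0115 m and z of cassette3 in the frame of loader between 0.005 and 0.0115 m and z of cassette4 in the frame of loader between 0.005 and 0.0115 m and y of cassette1 in the frame of loader between -0.081 and 0.0775 m and y of cassette2 in the frame of loader between -0.081 and 0.0775 m and y of cassette3 in the frame of loader between -0.081 and 0.0775 m and y of cassette4 in the frame of loader between -0.081 and 0.0775 m and angle between the y axis of each of cassette1, cassette2, cassette3, cassette4 and the y axis of loader, either way round below 0.06 rad and angle between each of cassette1, cassette2, cassette3, cassette4's own z axis and vertical below 0.06 rad and y of any of cassette1, cassette2, cassette3, cassette4 in the frame of loader above 0.072 m and (horizontal distance between cassette1 and cassette2 below 0.0535 m or horizontal distance between cassette1 and cassette3 below 0.0535 m or horizontal distance between cassette1 and cassette4 below 0.0535 m) and (horizontal distance between cassette2 and cassette1 below 0.0535 m or horizontal distance between cassette2 and cassette3 below 0.0535 m or horizontal distance between cassette2 and cassette4 below 0.0535 m) and (horizontal distance between cassette3 and cassette1 below 0.0535 m or horizontal distance between cassette3 and cassette2 below 0.0535 m or horizontal distance between cassette3 and cassette4 below 0.0535 m) and (horizontal distance between cassette4 and cassette1 below 0.0535 m or horizontal distance between cassette4 and cassette2 below 0.0535 m or horizontal distance between cassette4 and cassette3 below 0.0535 m) and value of joint stop above 1.4 rad and linear speed of each of cassette1, cassette2, cassette3, cassette4, plate below 0.02 m/s); the robot touches nothing.
It fails at once if a bystander is moved by more than 8 cm or knocked over (distance of any of stain_jar, oil_bottle, slide_box, tip_box, tube_rack, tally from where it was at the start of the episode above 0.08 m or angle between any of stain_jar, oil_bottle, slide_box, tip_box, tube_rack, tally's own z axis and vertical above 0.7 rad).
Of cassette1, cassette2, cassette3, cassette4 only 3 to 4 are there at a start; the rules pass over those that are not, and their reading is None.
At some moment in a run one of cassette1, cassette2, cassette3, cassette4, plate may be knocked a few centimetres aside while the robot is not near it.
Once in a run the grip may slacken for a moment while it holds something.
It also fails if it takes over 210 s, if anything falls off the work surface, if the arm or the gripper's body presses on something with over 40 N, if the wrist force passes 120 N, or if a joint passes its speed limit or range.

## Working session

There is one attempt and no reset: what is moved stays moved. The work goes in short steps, Python scripts to look and compute and a tool call to move; the robot and the scene stay as the last step left them, time stands still between calls to the robot, and variables do not carry over. Pictures are saved under pics/ and viewed, at most 14 in all, crops included, and the job is handed in when it is done.

Besides the shell and the picture viewer there is one more tool, called after "Request:" in YAML: its name, and indented under it one key for each argument. servo_tool: Moves the arm, as the interface text tells. Shift numbers are shares of 15 cm and turn numbers shares of 90 degrees, none past 1 either way. Its arguments: {"type":"object","properties":{"translation":{"type":"array","items":{"type":"array","items":{"type":"number"}}},"turn":{"type":"array","items":{"type":"array","items":{"type":"number"}}},"gripper":{"type":"array","items":{"type":"number"}}},"required":["translation","turn","gripper"]}

```bash
mkdir -p pics; ls; python3 - <<'E'
from cell import monitor, snapshot
import cv2,numpy as np
s=monitor.sense(); print(s)
for n in ("top","side"):
    d=snapshot(n); np.savez(f"pics/{n}0.npz",**d)
    cv2.imwrite(f"pics/{n}0.png",cv2.resize(d["img"][:,:,::-1],(800,600)))
    print(n,d["intrinsics"],d["dist_coeffs"],d["world_to_cam"],(d["depth"]>0).mean())
E
```

```text
pics
{'t': 0.0, 'joint_pos': array([-8.35439931e+01,  1.26743314e+01,  8.75245388e+01, -5.43907825e-04,
        7.99106112e+01, -7.22503865e+00]), 'dq': array([ 0.00016237, -0.01789124, -0.03231979, -0.0443837 , -0.01042298,
       -0.01183148]), 'joint_efforts': array([ 2.71815516e-04, -4.96898711e+01, -3.89392340e+01, -2.75196953e-04,
        1.09559717e-02,  9.72486561e-06]), 'tcp_pos': array([ 0.14774829, -0.60667277,  0.23022041]), 'eef_rot': array([-1.79891321e+02, -1.32380444e-02,  1.36811288e+01]), 'wrist_force': array([-0.74624002, -1.2126406 , -0.46499411]), 'wrist_torque': array([-0.00394167, -0.02899196, -0.01851596]), 'gripper_force': 0.0, 'width': 0.9949654821912929}
top [[437.66501779   0.         257.05756206]
 [  0.         437.66501779 194.12793544]
 [  0.           0.           1.        ]] [-0.10128622  0.          0.          0.          0.        ] [[-1.86866364e-02 -9.99823424e-01 -1.98243293e-03 -4.86299451e-03]
 [-9.92162778e-01  1.87883955e-02 -1.23531442e-01  5.60852868e-01]
 [ 1.23546876e-01 -3.41490988e-04 -9.92338678e-01  1.18464645e+00]
 [ 0.00000000e+00  0.00000000e+00  0.00000000e+00  1.00000000e+00]] 0.9961496988932291
side [[460.19087165   0.         261.06024912]
 [  0.         460.19087165 194.69479692]
 [  0.           0.           1.        ]] [0.06330805 0.         0.         0.         0.        ] [[ 0.99637595 -0.08492752  0.00472041 -0.55929435]
 [-0.05057662 -0.63616073 -0.76989709  0.04382011]
 [ 0.06838839  0.76686821 -0.6381506   1.07809972]
 [ 0.          0.          0.          1.        ]] 0.9960530598958334
```

View pics/top0.png

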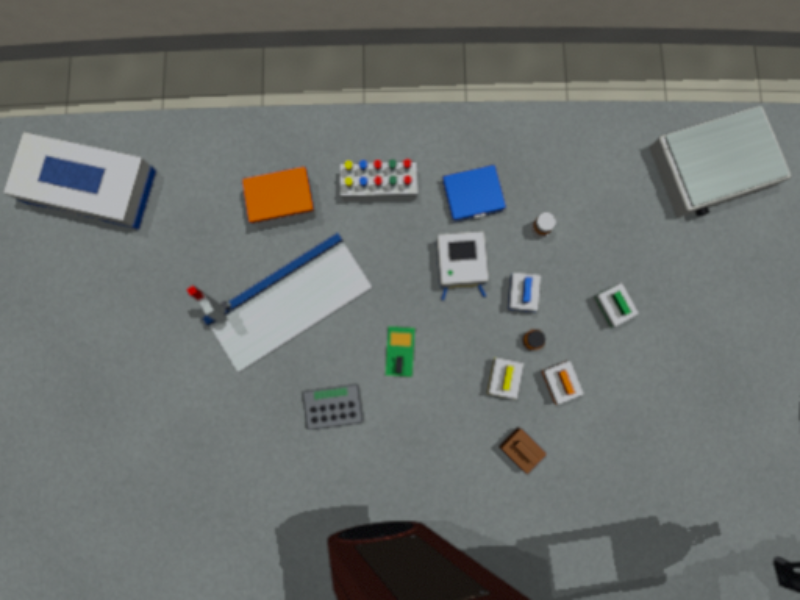

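View pics/side0.png

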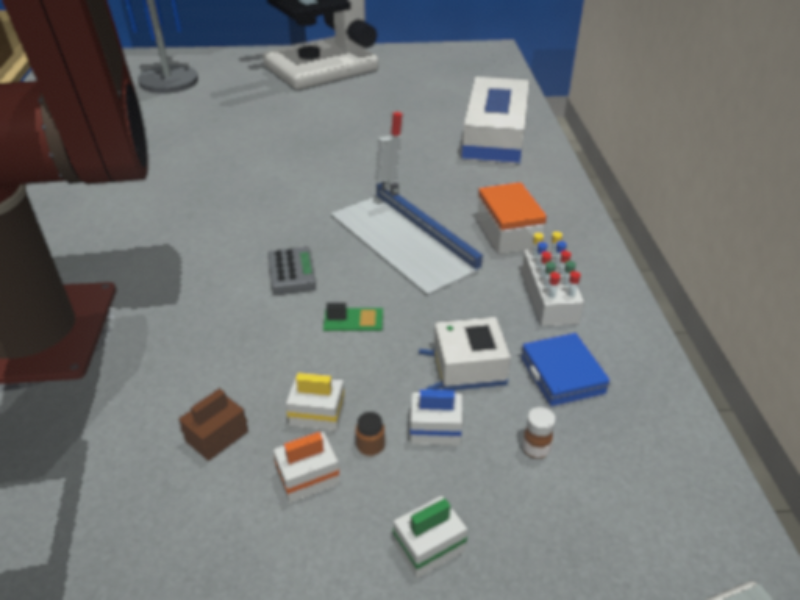

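The top view shows all four cassettes: blue at 525,292, green at 617,304, yellow at 507,378 and orange at 564,382. The brown decoy is at 522,450, the plate at 400,350, the reader at 463,260, and the loader is at 280,300 with its raised stop at 205,300. The side view agrees.

```bash
cat > vis.py <<'E'
import cv2,numpy as np
from cell import monitor,snapshot
from scipy.spatial.transform import Rotation as R
def look(n,s=None):
    """picture -> hsv, world point for each pixel (from depth), dict"""
    if n=="wrist": s=monitor.sense()
    d=snapshot(n)
    if n=="wrist":
        T=np.eye(4);T[:3,:3]=R.from_euler("xyz",s["eef_rot"],degrees=True).as_matrix();T[:3,3]=s["tcp_pos"]
        C=T@d["mount"]
    else: C=np.linalg.inv(d["world_to_cam"])
    h,w=d["depth"].shape
    uv=np.stack(np.meshgrid(np.arange(w),np.arange(h)),-1).reshape(-1,1,2).astype(float)
    ray=cv2.undistortPoints(uv,d["intrinsics"],d["dist_coeffs"]).reshape(-1,2)
    ray=np.c_[ray,np.ones(len(ray))]@C[:3,:3].T
    d["ray"]=ray.reshape(h,w,3); d["o"]=C[:3,3]
    d["P"]=(C[:3,3]+ray*d["depth"].reshape(-1,1)).reshape(h,w,3)
    d["hsv"]=cv2.cvtColor(d["img"],cv2.COLOR_RGB2HSV)
    return d
HUE=dict(blue=(105,125),green=(45,80),yellow=(24,35),orange=(5,18),red=(-6,4))
def mask(d,c,smin=110,vmin=50):
    h,s,v=[d["hsv"][...,i].astype(int) for i in range(3)]
    if c=="red": h=np.where(h>150,h-180,h)
    lo,hi=HUE[c]; return (h>=lo)&(h<=hi)&(s>=smin)&(v>=vmin)
def blobs(m,amin=8):
    n,l,st,_=cv2.connectedComponentsWithStats(m.astype(np.uint8))
    return [(l==i) for i in range(1,n) if st[i,4]>=amin]
def plane(d,m,z):
    r=d["ray"][m]; return (d["o"]+r*((z-d["o"][2])/r[:,2])[:,None])[:,:2]
def rect(q):
    """centre, long, short, yaw of long axis (deg)"""
    (c,(a,b),_),box=cv2.minAreaRect(q.astype(np.float32)*1000),None
    p=cv2.boxPoints(cv2.minAreaRect(q.astype(np.float32)*1000))
    e=[p[1]-p[0],p[2]-p[1]]; e.sort(key=np.linalg.norm); L=e[1]
    y=np.degrees(np.arctan2(L[1],L[0])); y=(y+90)%180-90
    return np.round(c,1),round(float(np.linalg.norm(L)),1),round(float(np.linalg.norm(e[0])),1),round(float(y),1)
def pca(q):
    w,v=np.linalg.eigh(np.cov(q.T)); v=v[:,1]; return q.mean(0)*1000,(np.degrees(np.arctan2(v[1],v[0]))+90)%180-90
E
python3 - <<'E'
from vis import *
d=look("top"); P=d["P"]; z=P[...,2]
print("table z",np.median(z[250:300,100:150]))
for c in HUE:
    for b in blobs(mask(d,c)):
        zz=z[b]; zt=np.percentile(zz,90); t=b&(z>zt-0.006)
        q=P[t][:,:2]
        if t.sum()<5: continue
        print(c,b.sum(),"ztop %.3f n %d"%(zt,t.sum()),rect(q),"pca",np.round(pca(q)[0],1),round(pca(q)[1],1))
V=d["hsv"]
white=(V[...,1]<60)&(V[...,2]>130)
for nm,lo,hi in (("deck",.004,.013),("cass",.040,.050),("reader",.051,.059)):
    for b in blobs((z>lo)&(z<hi)&white,60):
        print(nm,b.sum(),rect(P[b][:,:2]),"z %.4f"%np.median(z[b]))
dark=(V[...,2]<60)
for b in blobs(dark&(z>.025)&(z<.05),5): print("dark",b.sum(),rect(P[b][:,:2]),"z %.4f"%np.median(z[b]))
E
```

```text
table z -0.0006528268663893444
blue 577 ztop 0.084 n 540 (array([636.6, 298.7]), 770.6, 72.2, 59.5) pca [800.2 577.2] 63.0
blue 27 ztop 0.088 n 25 (array([804.3,  49. ]), 15.6, 11.1, -0.4) pca [804.1  48.8] -7.9
blue 158 ztop 0.036 n 53 (array([579.5, 251.2]), 622.4, 104.5, 48.0) pca [759.1 454.3] 49.4
blue 1033 ztop 0.033 n 884 (array([ 608.9, -118.8]), 432.5, 119.9, -12.1) pca [ 764.7 -149.2] -34.2
blue 25 ztop 0.086 n 23 (array([595.4,  20.6]), 377.3, 11.8, 9.1) pca [758.5  46.5] 10.0
blue 451 ztop 0.037 n 391 (array([508. , 148.4]), 303.2, 230.8, 21.8) pca [625.2 192.9] -59.3
blue 73 ztop 0.072 n 65 (array([ 576.2, -233.2]), 41.9, 11.8, -3.5) pca [ 576.1 -233.6] -8.1
blue 18 ztop 0.010 n 14 (array([ 585.1, -160.9]), 22.3, 4.5, 21.1) pca [ 585.1 -161. ] 21.0
blue 14 ztop 0.009 n 11 (array([581.6, -93. ]), 20.6, 3.9, -11.0) pca [582.5 -93. ] -13.7
blue 26 ztop 0.035 n 25 (array([538.4, 334.8]), 17.0, 12.0, 43.3) pca [537.9 334.1] 60.3
green 12 ztop 0.085 n 12 (array([803.1,  -3.3]), 11.3, 5.6, -1.0) pca [803.9  -3.1] -7.7
green 11 ztop 0.086 n 11 (array([774.4,  -2.9]), 11.8, 5.5, 
[... 2035 characters left out ...]
ark 38 (array([ 722.1, -573.1]), 23.1, 11.8, -72.2) z 0.0387
dark 10 (array([ 692.9, -262.3]), 14.4, 3.4, 35.5) z 0.0333
dark 21 (array([ 539., -378.]), 47.7, 1.8, 25.7) z 0.0300
dark 7 (array([556.4, 296.1]), 9.0, 1.4, -40.3) z 0.0400
dark 7 (array([534.6, 328.1]), 11.4, 2.8, -53.4) z 0.0321
dark 85 (array([ 492.8, -249.6]), 25.9, 25.5, 88.0) z 0.0442
dark 29 (array([451.6,  -7.7]), 25.0, 5.6, -1.0) z 0.0305
dark 6 (array([380.4, 112.3]), 5.7, 5.4, -84.6) z 0.0263
dark 6 (array([382.8,  95.3]), 7.4, 3.7, -28.3) z 0.0266
dark 5 (array([377. , 129.9]), 6.2, 5.2, 26.9) z 0.0281
dark 7 (array([360.3, 126.1]), 6.4, 5.5, -40.5) z 0.0277
dark 19 (array([ 319.6, -198.1]), 46.4, 1.3, -45.9) z 0.0348
```

```bash
cat >> vis.py <<'E'
def servo(targets,s=None):
    """targets: (x,y,z,yaw) in mm/deg; print fractions from the present pose, tool down"""
    s=monitor.sense() if s is None else s
    p=np.array(s["tcp_pos"]); r=R.from_euler("xyz",s["eef_rot"],degrees=True)
    for t in targets:
        f=r.inv().apply(np.array(t[:3])/1000-p)/.15
        w=(r.inv()*R.from_euler("xyz",[180,0,t[3]],degrees=True)).as_rotvec()/(np.pi/2)
        print(np.round(t,1).tolist(),"->",np.round(f,3).tolist(),np.round(w,3).tolist())
E
python3 - <<'E'
from vis import *
d=look("top"); P=d["P"]; z=P[...,2]; ok=d["depth"]>0
V=d["hsv"]; white=(V[...,1]<60)&(V[...,2]>130)
b=max(blobs((z>.004)&(z<.013)&white&ok,500),key=lambda m:m.sum())
f=mask(d,"blue",90,30)&ok&(z>.030)&(z<.040)&(np.hypot(P[...,0]-.6,P[...,1]-.2)<.2)
f=max(blobs(f),key=lambda m:m.sum())
print("fence",rect(P[f][:,:2]),pca(P[f][:,:2]))
for yaw in (31.0,31.6,32.2):
    c,s_=np.cos(np.radians(yaw)),np.sin(np.radians(yaw)); M=np.array([[c,-s_],[s_,c]])
    q=P[b][:,:2]@M*1000; qf=P[f][:,:2]@M*1000
    # far edge of deck per y-bin, slope = yaw error
    ys=np.arange(np.percentile(q[:,1],15),np.percentile(q[:,1],85),8)
    for nm,a,fn in (("deck far",q,np.max),("deck near",q,np.min),("fence near",qf,np.min),("fence far",qf,np.max)):
        e=[fn(a[abs(a[:,1]-y)<4,0]) for y in ys if (abs(a[:,1]-y)<4).sum()>2]
        print(yaw,nm,np.round(np.median(e),1),"slope deg",round(np.degrees(np.polyfit(np.arange(len(e))*8,e,1)[0]),2))
    print(" y ext",q[:,1].min(),q[:,1].max(),qf[:,1].min(),qf[:,1].max())
yaw=31.6
o=np.array([571.3,193.2]);c,s_=np.cos(np.radians(yaw)),np.sin(np.radians(yaw)); M=np.array([[c,-s_],[s_,c]])
r=mask(d,"red")&(z>.1)
q=(P[r][:,:2]*1000-o)@M; print("tab top",np.percentile(q,[5,50,95],axis=0),np.percentile(z[r],[5,50,95]))
e=look("side"); r=mask(e,"red")&(e["P"][...,2]>.1); r=blobs(r)[0]
q=(e["P"][r][:,:2]*1000-o)@M; print("tab side",np.percentile(q,[5,50,95],axis=0),np.percentile(e["P"][r][:,2],[5,50,95]))
servo([(300,-480,280,13.7)])
E
```

```text
fence (array([625.2, 195.3]), 235.4, 16.7, -58.4) (array([624.72244426, 195.06803416]), np.float64(-58.502489569835916))
31.0 deck far 628.6 slope deg -0.6
31.0 deck near 529.8 slope deg -0.53
31.0 fence near 628.7 slope deg -0.54
31.0 fence far 643.3 slope deg -0.49
 y ext -275.0989522911775 18.068147035977287 -272.3499730782823 -36.943814139029
31.6 deck far 627.0 slope deg -0.03
31.6 deck near 528.4 slope deg 0.08
31.6 fence near 627.4 slope deg 0.05
31.6 fence far 641.8 slope deg 0.12
 y ext -281.40807474501855 12.348556898929866 -278.97460382335566 -43.572747661835216
32.2 deck far 625.6 slope deg 0.56
32.2 deck near 526.5 slope deg 0.7
32.2 fence near 625.9 slope deg 0.59
32.2 fence far 640.4 slope deg 0.61
 y ext -287.6863376322831 6.627612603462865 -285.5686418593618 -50.196902941840044
tab top [[-394.81326977   13.90900623]
 [  58.52638671  104.61763751]
 [  69.47224533  111.55031501]] [0.15603693 0.18067648 0.36092318]
tab side [[-531.8398076   -30.96686203]
 [-482.66238888    1.73679041]
 [-457.89865819   68.83316822]] [0.29346261 0.3599318  0.48277635]
[300.0, -480.0, 280.0, 13.7] -> [1.186, -0.583, -0.327] [-0.001, -0.0, -0.0]
```

Request:
servo_tool:
  translation:
    - [0.7,-0.88,-0.2]
    - [0.7,-0.88,-0.2]
    - [0.7,-0.88,-0.2]
    - [0.7,-0.88,-0.2]
    - [0.7,-0.88,-0.2]
  turn:
    - [0,0,0]
    - [0,0,0]
    - [0,0,0]
    - [0,0,0]
    - [0,0,0]
  gripper: [1,1,1,1,1]

```text
t: 0.75
tcp_pos: [0.2201, -0.4523, 0.2623]
eef_rot: [179.9, -0.0, 13.9]
wrist_force: [-0.5, -1.3, -0.4]
width: 1.0
gripper_force: 0.0
```

Request:
servo_tool:
  translation:
    - [0.7,-0.88,0]
    - [0.7,-0.88,0]
    - [0.7,-0.88,0]
    - [0.7,-0.88,0]
    - [0.7,-0.88,0]
  turn:
    - [0,0,0]
    - [0,0,0]
    - [0,0,0]
    - [0,0,0]
    - [0,0,0]
  gripper: [1,1,1,1,1]

```text
t: 1.25
tcp_pos: [0.2902, -0.3, 0.2614]
eef_rot: [180.0, -0.0, 13.8]
wrist_force: [0.1, -0.1, 0.1]
width: 1.001
gripper_force: 0.0
```

Request:
servo_tool:
  translation:
    - [0.7,-0.88,0]
    - [0.7,-0.88,0]
    - [0.7,-0.88,0]
    - [0.7,-0.88,0]
    - [0.7,-0.88,0]
  turn:
    - [0,0,0]
    - [0,0,0]
    - [0,0,0]
    - [0,0,0]
    - [0,0,0]
  gripper: [1,1,1,1,1]

```text
t: 1.75
tcp_pos: [0.3611, -0.1475, 0.2614]
eef_rot: [180.0, -0.0, 13.9]
wrist_force: [-0.8, 0.4, 0.1]
width: 0.995
gripper_force: 0.0
```

Request:
servo_tool:
  translation:
    - [0.7,-0.88,0]
    - [0.7,-0.88,0]
    - [0.7,-0.88,0]
    - [0.7,-0.88,0]
    - [0.7,-0.88,0]
  turn:
    - [0,0,0]
    - [0,0,0]
    - [0,0,0]
    - [0,0,0]
    - [0,0,0]
  gripper: [1,1,1,1,1]

```text
t: 2.25
tcp_pos: [0.4321, 0.005, 0.261]
eef_rot: [180.0, 0.0, 13.8]
wrist_force: [1.0, -0.9, 0.1]
width: 1.003
gripper_force: 0.0
```

Request:
servo_tool:
  translation:
    - [0.7,-0.88,0]
    - [0.7,-0.88,0]
    - [0.7,-0.88,0]
    - [0.7,-0.88,0]
    - [0.7,-0.88,0]
  turn:
    - [0,0,-0.2]
    - [0,0,-0.2]
    - [0,0,-0.2]
    - [0,0,-0.2]
    - [0,0,-0.2]
  gripper: [1,1,1,1,1]

```text
t: 2.75
tcp_pos: [0.5032, 0.1574, 0.2606]
eef_rot: [180.0, 0.1, 31.7]
wrist_force: [-0.1, -0.5, -0.1]
width: 0.998
gripper_force: 0.0
```

```bash
cat >> vis.py <<'E'
LY=31.6; LO=np.array([570.9,193.3])
c,s_=np.cos(np.radians(LY)),np.sin(np.radians(LY)); LM=np.array([[c,-s_],[s_,c]])  # cols: loader x,y in world
def L2W(x,y): return LO+LM@[x,y]
def W2L(p): return (np.asarray(p)-LO)@LM
E
python3 - <<'E'
from vis import *
s=monitor.sense(); print(s["t"],s["tcp_pos"],s["eef_rot"],s["width"],W2L(s["tcp_pos"][:2]*1000))
servo([(*L2W(62,107),z,LY) for z in (260,151)])
d=look("wrist"); cv2.imwrite("pics/w1.png",d["img"][:,:,::-1])
m=mask(d,"red")&(d["depth"]>0); 
for b in blobs(m,20):
    p=d["P"][b]*1000; print(b.sum(),np.round(W2L(np.median(p[:,:2],0)),1),np.percentile(p[:,2],[5,50,95]))
E
```

```text
2.75 [0.50321533 0.15743906 0.26061752] [1.79986561e+02 6.21615149e-02 3.17164266e+01] 0.9981855613361832 [-76.43948524   4.92208302]
[567.6, 316.9, 260.0, 31.6] -> [0.924, -0.679, 0.003] [0.0, 0.001, 0.001]
[567.6, 316.9, 151.0, 31.6] -> [0.925, -0.679, 0.73] [0.0, 0.001, 0.001]
291 [ 105.9 -261.4] [74.94030851 85.11758491 87.38404109]
921 [ 58.9 105.7] [151.61027022 178.36861732 185.88725604]
283 [  81.2 -246.7] [75.45530031 85.49706976 87.41748626]
88 [  54. -287.] [74.22743847 78.99363957 82.93600518]
```

View pics/w1.png

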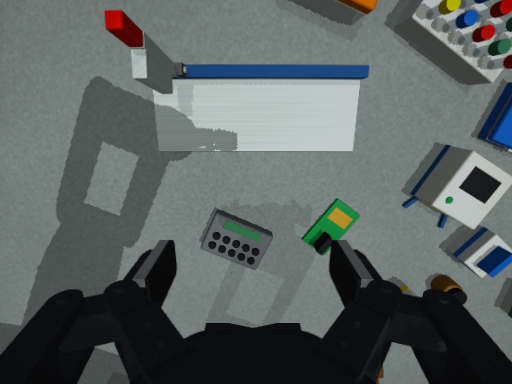

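The wrist view shows the stop raised, its tab at 120,25 and its leaf at 150,65. The loader is clear and the plate sits at 330,225. Next I pinch the tab.

Request:
servo_tool:
  translation:
    - [0.917,-0.677,0]
    - [0.917,-0.677,0]
    - [0.917,-0.677,0]
    - [0.917,-0.677,0]
    - [0.917,-0.677,0.3]
    - [0.917,-0.677,0.6]
    - [0.917,-0.677,0.73]
    - [0.917,-0.677,0.73]
    - [0.917,-0.677,0.73]
  turn:
    - [0,0,0]
    - [0,0,0]
    - [0,0,0]
    - [0,0,0]
    - [0,0,0]
    - [0,0,0]
    - [0,0,0]
    - [0,0,0]
    - [0,0,0]
  gripper: [1,1,1,1,1,1,1,1,1]

```text
t: 3.7
tcp_pos: [0.5667, 0.3146, 0.1525]
eef_rot: [180.0, -0.0, 31.5]
wrist_force: [0.8, -0.8, 1.4]
width: 1.001
gripper_force: 0.0
```

Request:
servo_tool:
  translation:
    - [0,0,0]
    - [0,0,0]
    - [0,0,0]
    - [0,0,0]
    - [0,0,0]
    - [0,0,0]
    - [0,0,0]
  turn:
    - [0,0,0]
    - [0,0,0]
    - [0,0,0]
    - [0,0,0]
    - [0,0,0]
    - [0,0,0]
    - [0,0,0]
  gripper: [0.3,0,0,0,0,0,0]

```text
t: 4.4
tcp_pos: [0.5659, 0.3169, 0.1524]
eef_rot: [180.0, -0.0, 31.7]
wrist_force: [0.2, -0.8, 3.8]
width: 0.155
gripper_force: 59.4
```

```bash
python3 - <<'E'
from vis import *
s=monitor.sense(); print(s["t"],s["tcp_pos"],s["eef_rot"],s["width"],s["gripper_force"],W2L(s["tcp_pos"][:2]*1000))
d=look("wrist"); 
for b in blobs(mask(d,"red")&(d["depth"]>0)&(d["P"][...,2]>.12),20):
    p=d["P"][b]*1000; print(b.sum(),np.round(W2L(np.median(p[:,:2],0)),1),np.percentile(p[:,2],[5,50,95]))
E
```

```text
4.4 [0.56592373 0.31687951 0.15244521] [ 1.79973071e+02 -4.78462283e-02  3.16891181e+01] 0.1545211509028329 59.43368375301361 [ 60.51549627 107.8634967 ]
1212 [ 66.3 109. ] [152.65739375 183.75754754 186.02664478]
```

Request:
servo_tool:
  translation:
    - [-0.15,0,-0.003]
    - [-0.317,0,0.026]
    - [-0.476,0,0.088]
    - [-0.618,0,0.179]
    - [-0.74,0,0.298]
    - [-0.836,0,0.438]
    - [-0.889,0,0.554]
    - [-0.923,0,0.676]
    - [-0.936,0,0.76]
    - [-0.94,0,0.845]
    - [-0.94,0,0.862]
    - [-0.94,0,0.862]
  turn:
    - [0,0,0]
    - [0,0,0]
    - [0,0,0]
    - [0,0,0]
    - [0,0,0]
    - [0,0,0]
    - [0,0,0]
    - [0,0,0]
    - [0,0,0]
    - [0,0,0]
    - [0,0,0]
    - [0,0,0]
  gripper: [0,0,0,0,0,0,0,0,0,0,0,0]

```text
t: 5.65
tcp_pos: [0.4455, 0.2426, 0.0224]
eef_rot: [180.0, 0.0, 31.7]
wrist_force: [-1.1, -4.0, 2.2]
width: 0.155
gripper_force: 73.6
```

Request:
servo_tool:
  translation:
    - [0,0,0]
    - [0,0,0]
  turn:
    - [0,0,0]
    - [0,0,0]
  gripper: [0,0]

```text
t: 5.85
tcp_pos: [0.4455, 0.2426, 0.0227]
eef_rot: [180.0, 0.0, 31.7]
wrist_force: [-0.9, -4.5, 1.8]
width: 0.15
gripper_force: 73.5
```

```bash
python3 - <<'E'
from vis import *
s=monitor.sense(); print(s["t"],s["tcp_pos"],s["wrist_force"],s["width"],W2L(s["tcp_pos"][:2]*1000))
for n in ("top","side"):
  d=look(n)
  for b in blobs(mask(d,"red")&(d["depth"]>0)&(d["P"][...,2]>.02),8):
    p=d["P"][b]*1000; q=W2L(np.median(p[:,:2],0))
    if abs(q[1]-107)<60: print(n,b.sum(),np.round(q,1),np.percentile(p[:,2],[5,50,95]))
E
```

```text
5.85 [0.44549455 0.24259195 0.02271041] [-0.85025891 -4.52208716  1.8022103 ] 0.150304886492991 [-80.98291699 107.69396991]
top 7283 [-224.5  132.3] [388.26057002 513.64995731 606.33432471]
side 1829 [-151.6   62.1] [335.61062379 395.3270886  420.69802401]
side 11 [-80.   47.4] [318.67557479 321.80661167 328.05013698]
side 21 [-104.6   80.1] [290.20215974 298.39713507 302.15089681]
side 18 [-87.1  70.1] [232.42532371 234.35796059 237.6663787 ]
```

Request:
servo_tool:
  translation:
    - [0,0,0]
    - [0,0,0]
    - [0,0,0]
    - [0,0,-0.3]
    - [0,0,-0.6]
    - [-0.2,0.1,-0.9]
    - [-0.3,0.3,-1]
    - [-0.3,0.3,-1]
  turn:
    - [0,0,0]
    - [0,0,0]
    - [0,0,0]
    - [0,0,0]
    - [0,0,0]
    - [0,0,0]
    - [0,0,0]
    - [0,0,0]
  gripper: [0.6,0.8,1,1,1,1,1,1]

```text
t: 6.75
tcp_pos: [0.4332, 0.1791, 0.1765]
eef_rot: [179.8, -0.4, 31.6]
wrist_force: [0.9, -0.4, -0.0]
width: 0.999
gripper_force: 0.0
```

```bash
python3 - <<'E'
from vis import *
s=monitor.sense(); print(s["t"],s["tcp_pos"],s["eef_rot"],s["width"],W2L(s["tcp_pos"][:2]*1000))
d=look("wrist"); cv2.imwrite("pics/w2.png",d["img"][:,:,::-1])
for b in blobs(mask(d,"red")&(d["depth"]>0)&(d["P"][...,2]>.02),20):
    p=d["P"][b]*1000; print(b.sum(),np.round(W2L(np.median(p[:,:2],0)),1),np.percentile(p[:,2],[5,50,95]))
d=look("top"); P=d["P"]; z=P[...,2]
for c in ("blue","green","yellow","orange"):
    for b in blobs(mask(d,c)&(z>.064)&(z<.078)&(d["depth"]>0),20):
        q=P[b][:,:2]
        if b.sum()<110:print(c,b.sum(),rect(q),np.round(pca(q)[0],1),round(pca(q)[1],1))
servo([(500,-60,180,LY)])
E
```

```text
6.75 [0.43317654 0.17912007 0.17651978] [179.81457708  -0.36808211  31.57625318] 0.9988616778353869 [-124.73286537   60.08772808]
631 [-73.8 108.2] [53.31413567 58.24154326 59.7139999 ]
blue 70 (array([ 576.1, -233.6]), 40.9, 11.6, -3.4) [ 576.2 -233.5] -6.9
green 61 (array([ 550.8, -400.4]), 39.1, 11.6, 27.7) [ 550.5 -399.5] 27.2
yellow 73 (array([ 425.2, -194.2]), 41.6, 12.3, -12.3) [ 425.1 -194.2] -12.5
orange 62 (array([ 416.1, -296.1]), 41.6, 11.1, 19.2) [ 415.9 -296.2] 20.7
orange 77 (array([ 297. , -222.1]), 45.7, 11.3, 43.9) [ 297.6 -222.3] 43.6
[500.0, -60.0, 180.0, 31.6] -> [-0.451, 1.607, -0.047] [0.0, -0.001, -0.0]
```

View pics/w2.png

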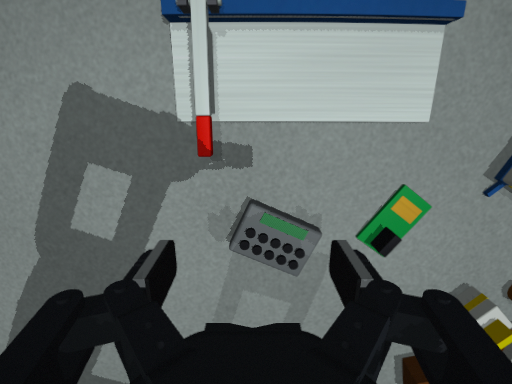

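The view shows the leaf across the deck at 205,60 with the red tab at 205,135. The tab's measured height is slightly high, so I check whether it is fully down.

```bash
python3 - <<'E'
from vis import *
d=look("wrist");P=d["P"]*1000; L=W2L(P[...,:2].reshape(-1,2)).reshape(*P.shape[:2],2)
ok=d["depth"]>0
for x in range(-95,40,10):
    m=ok&(abs(L[...,0]-x)<4)&(abs(L[...,1]-107)<5)
    k=ok&(abs(L[...,0]-x)<4)&(abs(L[...,1]-0)<25)
    print(x,"leaf",m.sum(),np.round(np.median(P[m][:,2]),1),"deck",np.round(np.median(P[k][:,2]),1))
E
```

```text
-95 leaf 76 3.4 deck 2.4
-85 leaf 124 58.4 deck 2.3
-75 leaf 136 58.0 deck 2.4
-65 leaf 148 57.4 deck 2.4
-55 leaf 137 56.8 deck 10.3
-45 leaf 142 56.6 deck 10.3
-35 leaf 148 56.4 deck 10.5
-25 leaf 165 56.0 deck 10.4
-15 leaf 151 55.5 deck 10.2
-5 leaf 158 55.0 deck 10.3
5 leaf 163 54.5 deck 10.3
15 leaf 168 54.1 deck 10.3
25 leaf 142 53.8 deck 10.3
35 leaf 169 53.1 deck 15.7
```

Request:
servo_tool:
  translation:
    - [0.298,-0.313,0]
    - [0.298,-0.313,0]
    - [0.298,-0.313,0.3]
    - [0.298,-0.313,0.6]
    - [0.298,-0.313,0.75]
    - [0.298,-0.313,0.78]
    - [0.298,-0.313,0.8]
    - [0.298,-0.313,0.82]
    - [0.298,-0.313,0.84]
    - [0.298,-0.313,0.84]
  turn:
    - [0,0,0]
    - [0,0,0]
    - [0,0,0]
    - [0,0,0]
    - [0,0,0]
    - [0,0,0]
    - [0,0,0]
    - [0,0,0]
    - [0,0,0]
    - [0,0,0]
  gripper: [0,0,0,0,0,0,0,0,0,0]

```text
t: 7.9
tcp_pos: [0.4447, 0.245, 0.0504]
eef_rot: [-180.0, 0.0, 31.7]
wrist_force: [-12.7, -4.4, 25.4]
width: 0.001
gripper_force: 12.2
```

Request:
servo_tool:
  translation:
    - [0,0,0.013]
    - [0,0,0.013]
  turn:
    - [0,0,0]
    - [0,0,0]
  gripper: [0,0]

```text
t: 8.1
tcp_pos: [0.4448, 0.245, 0.05]
eef_rot: [-180.0, 0.0, 31.7]
wrist_force: [-18.7, -7.1, 38.6]
width: -0.002
gripper_force: 19.2
```

Request:
servo_tool:
  translation:
    - [0,0,-0.25]
    - [0,0,-0.5]
    - [-0.25,0.36,-0.6]
    - [-0.55,0.81,-0.7]
    - [-0.55,0.81,-0.7]
    - [-0.55,0.81,-0.7]
  turn:
    - [0,0,0]
    - [0,0,0]
    - [0,0,0]
    - [0,0,0]
    - [0,0,0]
    - [0,0,0]
  gripper: [0,0.3,0.6,0.6,0.6,0.6]

```text
t: 8.7
tcp_pos: [0.4398, 0.0931, 0.1528]
eef_rot: [179.8, -0.2, 31.4]
wrist_force: [0.2, 0.2, 0.5]
width: 0.597
gripper_force: 0.0
```

Request:
servo_tool:
  translation:
    - [-0.55,0.81,0]
    - [-0.55,0.81,0]
    - [-0.55,0.81,0]
    - [-0.55,0.81,0]
  turn:
    - [0,0,0.1]
    - [0,0,0.2]
    - [0,0,0.25]
    - [0,0,0.25]
  gripper: [0.6,0.6,0.6,0.6]

```text
t: 9.1
tcp_pos: [0.4324, -0.0536, 0.1512]
eef_rot: [179.8, -0.2, 8.7]
wrist_force: [0.5, 0.8, -0.1]
width: 0.6
gripper_force: 0.0
```

Request:
servo_tool:
  translation:
    - [-0.5,0.2,0]
    - [-0.62,0.32,0]
    - [-0.62,0.32,0]
    - [-0.62,0.32,0]
    - [-0.62,0.32,0]
    - [-0.62,0.32,0]
  turn:
    - [0,0,0.1]
    - [0,0,0.2]
    - [0,0,0.24]
    - [0,0,0.24]
    - [0,0,0.24]
    - [0,0,0.24]
  gripper: [0.6,0.6,0.6,0.6,0.6,0.6]

```text
t: 9.7
tcp_pos: [0.3483, -0.1105, 0.15]
eef_rot: [-180.0, -0.1, -12.2]
wrist_force: [0.4, 0.1, 0.3]
width: 0.6
gripper_force: 0.0
```

```bash
cat >> vis.py <<'E'
def rib(cam,col,amin=30,z0=.064,z1=.080):
    d=look(cam);z=d["P"][...,2]; out=[]
    for b in blobs(mask(d,col)&(z>z0)&(z<z1)&(d["depth"]>0),amin):
        q=d["P"][b][:,:2]; r=rect(q)
        if r[1]<60: print(cam,col,b.sum(),r,np.round(pca(q)[0],1),round(pca(q)[1],1),"z %.1f"%(np.median(z[b])*1000))
    return d
E
python3 - <<'E'
from vis import *
s=monitor.sense(); print(s["t"],s["tcp_pos"],s["eef_rot"],s["width"])
rib("top","yellow");d=rib("wrist","yellow"); cv2.imwrite("pics/w3.png",d["img"][:,:,::-1])
servo([(425.1,-194.2,z,-12.6) for z in (130,48)])
E
```

```text
9.7 [ 0.34828531 -0.11053198  0.15002229] [-1.79989775e+02 -5.32736670e-02 -1.21982482e+01] 0.5999500097702495
top yellow 72 (array([ 425.2, -194.4]), 41.5, 12.0, -13.3) [ 424.5 -194.1] -13.9 z 69.2
wrist yellow 1011 (array([ 422.1, -195.1]), 43.2, 12.9, -11.8) [ 422.8 -194.5] -12.6 z 72.3
[425.1, -194.2, 130.0, -12.6] -> [0.62, 0.436, 0.131] [-0.0, -0.0, 0.004]
[425.1, -194.2, 48.0, -12.6] -> [0.62, 0.436, 0.678] [-0.0, -0.0, 0.004]
```

View pics/w3.png

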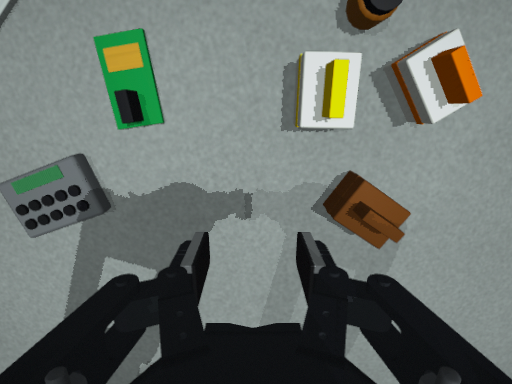

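The wrist view shows the yellow cassette at 328,90 with its yellow rib, and nothing blocking the fingers. Grasping it.

Request:
servo_tool:
  translation:
    - [0.3,0.21,0.1]
    - [0.612,0.437,0.2]
    - [0.612,0.437,0.3]
    - [0.612,0.437,0.55]
    - [0.612,0.437,0.68]
    - [0.612,0.437,0.68]
    - [0.612,0.437,0.68]
    - [0.612,0.437,0.68]
    - [0.612,0.437,0.68]
    - [0.612,0.437,0.68]
    - [0.612,0.437,0.68]
  turn:
    - [0,0,0]
    - [0,0,0]
    - [0,0,0]
    - [0,0,0]
    - [0,0,0]
    - [0,0,0]
    - [0,0,0]
    - [0,0,0]
    - [0,0,0]
    - [0,0,0]
    - [0,0,0]
  gripper: [0.6,0.6,0.6,0.6,0.6,0.6,0.3,0,0,0,0]

```text
t: 10.9
tcp_pos: [0.4242, -0.1959, 0.0492]
eef_rot: [179.9, -0.2, -12.4]
wrist_force: [-0.3, 0.4, 6.2]
width: 0.127
gripper_force: 61.1
```

Request:
servo_tool:
  translation:
    - [0,0,-0.2]
    - [0,0,-0.45]
    - [0,0,-0.65]
    - [0,0,-0.65]
    - [0,0,-0.65]
  turn:
    - [0,0,0]
    - [0,0,0]
    - [0,0,0]
    - [0,0,0]
    - [0,0,0]
  gripper: [0,0,0,0,0]

```text
t: 11.4
tcp_pos: [0.4228, -0.1951, 0.1451]
eef_rot: [180.0, -0.0, -12.4]
wrist_force: [0.7, 0.1, -3.7]
width: 0.127
gripper_force: 59.8
```

```bash
python3 - <<'E'
from vis import *
s=monitor.sense(); print(s["t"],s["tcp_pos"],s["eef_rot"],s["width"],s["wrist_force"])
d=rib("wrist","yellow",z0=.1,z1=.25)
servo([(*L2W(0,65),145,LY)])
E
```

```text
11.4 [ 0.42282045 -0.195139    0.14510169] [ 1.79977959e+02 -4.46284857e-02 -1.24212275e+01] 0.12739607306760845 [ 0.70964462  0.06050403 -3.67857575]
wrist yellow 365 (array([ 451.6, -201.3]), 50.1, 2.1, 76.7) [ 452.3 -200.3] 77.5 z 122.6
wrist yellow 1897 (array([ 421.3, -194.3]), 44.3, 11.9, -12.6) [ 426.4 -195.5] -12.5 z 168.1
[536.8, 248.7, 145.0, 31.6] -> [0.112, -3.051, -0.006] [-0.001, 0.001, -0.489]
```

Request:
servo_tool:
  translation:
    - [0,-0.2,0]
    - [0.01,-0.45,0]
    - [0.03,-0.763,0]
    - [0.03,-0.763,0]
  turn:
    - [0,0,0]
    - [0,0,0]
    - [0,0,0]
    - [0,0,0]
  gripper: [0,0,0,0]

```text
t: 11.85
tcp_pos: [0.4509, -0.0791, 0.1425]
eef_rot: [-179.8, 0.3, -12.1]
wrist_force: [0.0, -0.9, -4.0]
width: 0.119
gripper_force: 60.1
```

Request:
servo_tool:
  translation:
    - [0,-0.25,0]
    - [0.01,-0.5,0]
    - [0.03,-0.763,0]
    - [0.03,-0.763,0]
  turn:
    - [0,0,0]
    - [0,0,0]
    - [0,0,0]
    - [0,0,0]
  gripper: [0,0,0,0]

```text
t: 12.25
tcp_pos: [0.4801, 0.0299, 0.143]
eef_rot: [-179.9, 0.2, -12.2]
wrist_force: [-0.7, -0.9, -2.8]
width: 0.124
gripper_force: 60.5
```

Request:
servo_tool:
  translation:
    - [0,-0.25,0]
    - [0.01,-0.5,0]
    - [0.03,-0.763,0]
    - [0.03,-0.763,0]
  turn:
    - [0,0,0]
    - [0,0,0]
    - [0,0,0]
    - [0,0,0]
  gripper: [0,0,0,0]

```text
t: 12.65
tcp_pos: [0.5096, 0.1399, 0.1433]
eef_rot: [-180.0, 0.1, -12.2]
wrist_force: [0.8, -1.1, -2.4]
width: 0.121
gripper_force: 60.8
```

Request:
servo_tool:
  translation:
    - [0,-0.25,0]
    - [0.01,-0.5,0]
    - [0.03,-0.763,0]
    - [0.03,-0.763,0]
    - [0.03,-0.763,0]
    - [0.03,-0.763,0]
    - [0.03,-0.763,0]
    - [0.03,-0.763,0]
  turn:
    - [0,0,-0.08]
    - [0,0,-0.16]
    - [0,0,-0.24]
    - [0,0,-0.32]
    - [0,0,-0.4]
    - [0,0,-0.489]
    - [0,0,-0.489]
    - [0,0,-0.489]
  gripper: [0,0,0,0,0,0,0,0]

```text
t: 13.45
tcp_pos: [0.5384, 0.2467, 0.1438]
eef_rot: [-180.0, 0.1, 31.3]
wrist_force: [0.3, 0.2, -2.7]
width: 0.131
gripper_force: 37.7
```

```bash
cat >> vis.py <<'E'
def held(col):
    s=monitor.sense(); print("t %.1f"%s["t"],"L",np.round(W2L(s["tcp_pos"][:2]*1000),1),"z %.1f"%(s["tcp_pos"][2]*1000),"rot",np.round(s["eef_rot"],1),"w %.3f"%s["width"],"F",np.round(s["wrist_force"],1))
    if not col: return
    d=look("wrist");z=d["P"][...,2];zt=s["tcp_pos"][2]
    for b in blobs(mask(d,col)&(z>zt+.012)&(z<zt+.035)&(d["depth"]>0),200):
        q=d["P"][b][:,:2]; r=rect(q); print("rib L",np.round(W2L(r[0]),1),r[1:],"z-tcp %.1f"%((np.median(z[b])-zt)*1000))
E
python3 - <<'E'
from vis import *
held("yellow"); servo([(*L2W(2,70),z,LY) for z in (145,65,58)])
E
```

```text
t 13.4 L [ 0.3 62.5] z 143.8 rot [-1.80e+02  1.00e-01  3.13e+01] w 0.131 F [ 0.3  0.2 -2.7]
rib L [-0.7 63.9] (45.1, 12.0, 31.1) z-tcp 23.2
[535.9, 254.0, 145.0, 31.6] -> [0.009, -0.049, -0.006] [-0.0, 0.001, -0.003]
[535.9, 254.0, 65.0, 31.6] -> [0.01, -0.049, 0.527] [-0.0, 0.001, -0.003]
[535.9, 254.0, 58.0, 31.6] -> [0.01, -0.049, 0.574] [-0.0, 0.001, -0.003]
```

The grip force has dropped to 37.7 N, which may be the slackening. I hold and check it.

Request:
servo_tool:
  translation:
    - [0.01,-0.045,0]
    - [0.01,-0.045,0]
    - [0.01,-0.045,0]
    - [0.01,-0.045,0]
  turn:
    - [0,0,-0.003]
    - [0,0,-0.003]
    - [0,0,-0.003]
    - [0,0,-0.003]
  gripper: [0,0,0,0]

```text
t: 13.9
tcp_pos: [0.5366, 0.2547, 0.1451]
eef_rot: [180.0, -0.0, 31.9]
wrist_force: [0.4, -0.1, -2.5]
width: 0.127
gripper_force: 64.3
```

```bash
python3 - <<'E'
from vis import *
held("yellow"); servo([(*L2W(2,70),z,LY) for z in (145,65,58)])
E
```

```text
t 13.9 L [ 3.  70.3] z 145.1 rot [180.   -0.   31.9] w 0.127 F [ 0.4 -0.1 -2.5]
rib L [ 1.7 71.6] (44.9, 11.9, 31.7) z-tcp 23.1
[535.9, 254.0, 145.0, 31.6] -> [-0.007, 0.001, 0.001] [0.0, -0.0, 0.003]
[535.9, 254.0, 65.0, 31.6] -> [-0.007, 0.001, 0.534] [0.0, -0.0, 0.003]
[535.9, 254.0, 58.0, 31.6] -> [-0.007, 0.001, 0.581] [0.0, -0.0, 0.003]
```

Request:
servo_tool:
  translation:
    - [0,0,0.25]
    - [0,0,0.45]
    - [0,0,0.54]
    - [0,0,0.56]
    - [0,0,0.575]
    - [0,0,0.58]
    - [0,0,0.58]
  turn:
    - [0,0,0]
    - [0,0,0]
    - [0,0,0]
    - [0,0,0]
    - [0,0,0]
    - [0,0,0]
    - [0,0,0]
  gripper: [0,0,0,0,0,0,0]

```text
t: 14.65
tcp_pos: [0.5378, 0.255, 0.0596]
eef_rot: [180.0, -0.1, 31.9]
wrist_force: [0.5, -0.3, -3.2]
width: 0.13
gripper_force: 64.2
```

```bash
python3 - <<'E'
from vis import *
held("yellow")
E
```

```text
t 14.7 L [ 4.2 69.9] z 59.6 rot [ 1.80e+02 -1.00e-01  3.19e+01] w 0.130 F [ 0.5 -0.3 -3.2]
rib L [ 3.1 71.2] (44.6, 11.9, 31.6) z-tcp 23.1
```

Request:
servo_tool:
  translation:
    - [0,0,0.01]
    - [0,0,0.013]
    - [0.01,0,0.013]
    - [0.02,0,0.013]
    - [0.025,0,0.013]
    - [0.025,0,0.013]
  turn:
    - [0,0,0]
    - [0,0,0]
    - [0,0,0.003]
    - [0,0,0.003]
    - [0,0,0.003]
    - [0,0,0.003]
  gripper: [0,0,0,0,0,0]

```text
t: 15.3
tcp_pos: [0.5401, 0.2563, 0.0574]
eef_rot: [180.0, 0.0, 31.6]
wrist_force: [-2.1, -2.9, 6.8]
width: 0.127
gripper_force: 65.5
```

```bash
python3 - <<'E'
from vis import *
held("yellow")
E
```

```text
t 15.3 L [ 6.8 69.8] z 57.4 rot [180.    0.   31.6] w 0.127 F [-2.1 -2.9  6.8]
rib L [ 5.6 71.1] (44.9, 12.0, 31.3) z-tcp 23.1
```

Request:
servo_tool:
  translation:
    - [0.01,0,0]
    - [0.01,0,0]
  turn:
    - [0,0,0]
    - [0,0,0]
  gripper: [0,0]

```text
t: 15.55
tcp_pos: [0.5408, 0.2567, 0.0574]
eef_rot: [180.0, 0.1, 31.6]
wrist_force: [-5.5, -4.7, 8.5]
width: 0.123
gripper_force: 65.8
```

Request:
servo_tool:
  translation:
    - [0.01,0,0]
    - [0.01,0,0]
  turn:
    - [0,0,0]
    - [0,0,0]
  gripper: [0,0]

```text
t: 15.75
tcp_pos: [0.541, 0.2568, 0.0574]
eef_rot: [180.0, 0.3, 31.6]
wrist_force: [-10.6, -9.0, 14.5]
width: 0.125
gripper_force: 66.5
```

Request:
servo_tool:
  translation:
    - [0.007,0,0]
    - [0.007,0,0]
  turn:
    - [0,0,0]
    - [0,0,0]
  gripper: [0,0]

```text
t: 15.95
tcp_pos: [0.541, 0.2568, 0.0574]
eef_rot: [180.0, 0.4, 31.6]
wrist_force: [-13.8, -10.1, 18.1]
width: 0.127
gripper_force: 67.0
```

Request:
servo_tool:
  translation:
    - [0,-0.02,0]
    - [0,-0.02,0]
  turn:
    - [0,0,0]
    - [0,0,0]
  gripper: [0,0]

```text
t: 16.15
tcp_pos: [0.5408, 0.2574, 0.0576]
eef_rot: [179.7, 0.4, 31.6]
wrist_force: [-10.3, -17.4, 16.4]
width: 0.126
gripper_force: 67.1
```

```bash
python3 - <<'E'
from vis import *
held("yellow")
E
```

```text
t 16.1 L [ 7.9 70.4] z 57.6 rot [179.7   0.4  31.6] w 0.126 F [-10.3 -17.4  16.4]
rib L [ 6.7 72. ] (45.3, 12.2, 31.3) z-tcp 23.1
```

Request:
servo_tool:
  translation:
    - [-0.015,0,-0.008]
    - [-0.015,-0.01,-0.008]
    - [-0.015,-0.02,-0.008]
    - [-0.015,-0.02,-0.008]
  turn:
    - [0,0,0]
    - [0,0,0]
    - [0,0,0]
    - [0,0,0]
  gripper: [0,0,0,0]

```text
t: 16.6
tcp_pos: [0.5382, 0.2611, 0.0576]
eef_rot: [179.9, 0.1, 31.6]
wrist_force: [-2.1, -7.7, 3.0]
width: 0.127
gripper_force: 65.2
```

Request:
servo_tool:
  translation:
    - [0,-0.01,0]
    - [0,-0.015,0]
    - [0,-0.015,0]
  turn:
    - [0,0,0]
    - [0,0,0]
    - [0,0,0]
  gripper: [0,0,0]

```text
t: 16.9
tcp_pos: [0.5376, 0.2621, 0.0577]
eef_rot: [179.8, 0.1, 31.6]
wrist_force: [-0.0, -12.0, 4.5]
width: 0.124
gripper_force: 65.3
```

```bash
python3 - <<'E'
from vis import *
held("yellow")
E
```

```text
t 16.9 L [ 7.7 76.1] z 57.7 rot [1.798e+02 1.000e-01 3.160e+01] w 0.124 F [ -0.  -12.    4.5]
rib L [ 6.6 77.4] (45.1, 12.0, 31.3) z-tcp 23.1
```

Request:
servo_tool:
  translation:
    - [0.01,0,0]
    - [0.015,0,0]
    - [0.015,0,0]
  turn:
    - [0,0,0]
    - [0,0,0]
    - [0,0,0]
  gripper: [0,0,0]

```text
t: 17.25
tcp_pos: [0.5378, 0.2622, 0.0577]
eef_rot: [179.8, 0.4, 31.6]
wrist_force: [-8.1, -16.5, 11.8]
width: 0.124
gripper_force: 66.4
```

Request:
servo_tool:
  translation:
    - [0.003,0.01,0]
    - [0,0.01,0]
    - [0,0.01,0]
    - [0,0.01,-0.2]
    - [0,0.01,-0.45]
    - [-0.1,0.1,-0.65]
    - [-0.3,0.2,-0.8]
    - [-0.3,0.2,-0.8]
    - [-0.3,0.2,-0.8]
  turn:
    - [0,0,0]
    - [0,0,0]
    - [0,0,0]
    - [0,0,0]
    - [0,0,0]
    - [0,0,0]
    - [0,0,0]
    - [0,0,0]
    - [0,0,0]
  gripper: [0.2,0.35,0.35,0.35,0.35,0.5,0.5,0.5,0.5]

```text
t: 18.15
tcp_pos: [0.5169, 0.217, 0.1782]
eef_rot: [180.0, -0.1, 31.6]
wrist_force: [0.4, 0.3, -0.8]
width: 0.497
gripper_force: 0.0
```

```bash
cat >> vis.py <<'E'
def row(cam="wrist",save=None):
    held(None); d=look(cam); P=d["P"]*1000; V=d["hsv"]; ok=d["depth"]>0
    if save: cv2.imwrite(save,d["img"][:,:,::-1])
    L=W2L(P[...,:2].reshape(-1,2)).reshape(*P.shape[:2],2); near=ok&(L[...,0]>-60)&(L[...,0]<60)&(abs(L[...,1])<130)
    for c in ("blue","green","yellow","orange"):
        for b in blobs(mask(d,c)&near&(P[...,2]>72)&(P[...,2]<88),25):
            r=rect(L[b]/1000); print(c,"rib L",r[0],r[1:],"z %.1f"%np.median(P[b][:,2]))
    m=near&(V[...,1]<70)&(V[...,2]>120)&(P[...,2]>48)&(P[...,2]<60)&(L[...,1]<99)
    for b in blobs(m,60):
        r=rect(L[b]/1000); print("tops",b.sum(),"x %.1f..%.1f y %.1f..%.1f"%(*np.percentile(L[b][:,0],[1,99]),*np.percentile(L[b][:,1],[1,99])),r[1:],"z %.1f"%np.median(P[b][:,2]))
    for nm,x0,x1,ys in (("leaf",-35,-25,(100,114)),("leaf",-95,-70,(95,120))):
        k=ok&(L[...,0]>x0)&(L[...,0]<x1)&(P[...,2]>48)&(P[...,2]<62)&(L[...,1]>95)&(L[...,1]<120)
        if k.sum()>10: print(nm,x0,"y %.1f..%.1f z %.1f"%(*np.percentile(L[k][:,1],[2,98]),np.median(P[k][:,2])))
E
python3 - <<'E'
from vis import *
row(save="pics/w4.png"); row("top")
E
```

```text
t 18.1 L [-33.6  48.5] z 178.2 rot [ 1.80e+02 -1.00e-01  3.16e+01] w 0.497 F [ 0.4  0.3 -0.8]
yellow rib L [ 6.  76.4] (43.8, 12.2, 0.2) z 80.2
tops 2210 x -24.9..37.1 y 52.2..98.7 (62.4, 46.9, -0.2) z 55.4
leaf -35 y 101.0..115.5 z 53.3
leaf -95 y 101.8..115.3 z 53.3
t 18.2 L [-33.9  48.9] z 177.1 rot [-180.    -0.    31.6] w 0.499 F [ 0.6  0.8 -1. ]
```

View pics/w4.png

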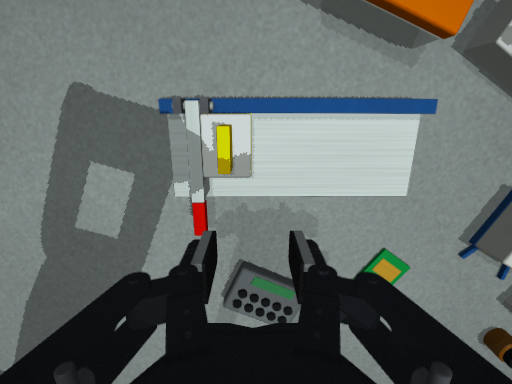

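The view shows the yellow cassette at 228,145, flush to the fence and the stop leaf at 193,150. Next is the blue one.

Request:
servo_tool:
  translation:
    - [-0.516,0.838,0]
    - [-0.516,0.838,0]
    - [-0.516,0.838,0]
    - [-0.516,0.838,0]
  turn:
    - [0,0,0]
    - [0,0,0]
    - [0,0,0]
    - [0,0,0]
  gripper: [0.6,0.6,0.6,0.6]

```text
t: 18.65
tcp_pos: [0.5161, 0.0648, 0.1758]
eef_rot: [180.0, 0.2, 31.3]
wrist_force: [0.1, 0.4, 0.8]
width: 0.601
gripper_force: 0.0
```

Request:
servo_tool:
  translation:
    - [-0.516,0.838,0]
    - [-0.516,0.838,0]
    - [-0.516,0.838,0]
    - [-0.516,0.838,0]
  turn:
    - [0,0,0]
    - [0,0,0]
    - [0,0,0]
    - [0,0,0]
  gripper: [0.6,0.6,0.6,0.6]

```text
t: 19.05
tcp_pos: [0.5164, -0.0825, 0.1763]
eef_rot: [180.0, 0.1, 31.3]
wrist_force: [-0.2, 0.3, 0.7]
width: 0.603
gripper_force: 0.0
```

Request:
servo_tool:
  translation:
    - [-0.516,0.838,0.15]
    - [-0.516,0.838,0.15]
    - [-0.516,0.838,0.15]
    - [-0.516,0.838,0.15]
    - [-0.516,0.838,0.15]
    - [-0.516,0.838,0.15]
  turn:
    - [0,0,0.09]
    - [0,0,0.18]
    - [0,0,0.27]
    - [0,0,0.36]
    - [0,0,0.431]
    - [0,0,0.431]
  gripper: [0.6,0.6,0.6,0.6,0.6,0.6]

```text
t: 19.65
tcp_pos: [0.5164, -0.2248, 0.1533]
eef_rot: [-179.9, 0.1, -7.2]
wrist_force: [0.4, -0.1, -0.8]
width: 0.604
gripper_force: 0.0
```

```bash
python3 - <<'E'
from vis import *
held(None); rib("top","blue");d=rib("wrist","blue",200); rib("top","orange");rib("top","green")
servo([(576.2,-233.5,48,-7)])
E
```

```text
t 19.6 L [-265.5 -327.6] z 153.3 rot [-1.799e+02  1.000e-01 -7.200e+00] w 0.604 F [ 0.4 -0.1 -0.8]
wrist blue 767 (array([ 575.2, -235.1]), 42.4, 11.7, -7.1) [ 576. -235.] -7.6 z 72.3
top orange 65 (array([ 412.9, -268.1]), 43.1, 11.3, 22.0) [ 413.2 -267.5] 20.6 z 69.5
[576.2, -233.5, 48.0, -7.0] -> [0.402, 0.008, 0.709] [-0.0, 0.0, 0.0]
```

The orange cassette has been knocked about 28 mm, so I will re-measure it when its turn comes. Grasping blue.

Request:
servo_tool:
  translation:
    - [0.2,0.01,0.1]
    - [0.402,0.014,0.2]
    - [0.402,0.014,0.4]
    - [0.402,0.014,0.6]
    - [0.402,0.014,0.703]
    - [0.402,0.014,0.703]
    - [0.402,0.014,0.703]
    - [0.402,0.014,0.703]
    - [0.402,0.014,0.703]
    - [0.402,0.014,0.703]
    - [0.402,0.014,0.703]
  turn:
    - [0,0,0]
    - [0,0,0]
    - [0,0,0]
    - [0,0,0]
    - [0,0,0]
    - [0,0,0]
    - [0,0,0]
    - [0,0,0]
    - [0,0,0]
    - [0,0,0]
    - [0,0,0]
  gripper: [0.6,0.6,0.6,0.6,0.6,0.6,0.3,0,0,0,0]

```text
t: 20.95
tcp_pos: [0.577, -0.2365, 0.0515]
eef_rot: [179.9, -0.2, -7.2]
wrist_force: [-0.6, 1.6, 6.8]
width: 0.124
gripper_force: 61.9
```

Request:
servo_tool:
  translation:
    - [0,0,-0.2]
    - [0,0,-0.45]
    - [0,0,-0.65]
    - [0,0,-0.65]
    - [0,0,-0.65]
  turn:
    - [0,0,0]
    - [0,0,0]
    - [0,0,0]
    - [0,0,0]
    - [0,0,0]
  gripper: [0,0,0,0,0]

```text
t: 21.45
tcp_pos: [0.5757, -0.236, 0.147]
eef_rot: [180.0, -0.0, -7.2]
wrist_force: [-0.8, 0.3, -4.0]
width: 0.122
gripper_force: 60.7
```

```bash
python3 - <<'E'
from vis import *
held("blue"); servo([(*L2W(2,18),145,LY)])
E
```

```text
t 21.4 L [-220.8 -368.1] z 147.0 rot [180.   -0.   -7.2] w 0.122 F [-0.8  0.3 -4. ]
rib L [-221.4 -366.6] (44.3, 12.3, -8.5) z-tcp 20.8
[563.2, 209.7, 145.0, 31.6] -> [-0.448, -2.934, 0.006] [-0.001, 0.001, -0.431]
```

Request:
servo_tool:
  translation:
    - [-0.03,-0.2,0]
    - [-0.07,-0.45,0]
    - [-0.11,-0.72,0]
    - [-0.149,-0.978,0]
    - [-0.149,-0.978,0]
  turn:
    - [0,0,0]
    - [0,0,0]
    - [0,0,0]
    - [0,0,0]
    - [0,0,0]
  gripper: [0,0,0,0,0]

```text
t: 22.0
tcp_pos: [0.5695, -0.0824, 0.1437]
eef_rot: [-179.8, 0.3, -7.0]
wrist_force: [0.0, 0.6, -3.1]
width: 0.126
gripper_force: 60.6
```

Request:
servo_tool:
  translation:
    - [-0.03,-0.25,0]
    - [-0.07,-0.5,0]
    - [-0.11,-0.75,0]
    - [-0.149,-0.978,0]
    - [-0.149,-0.978,0]
  turn:
    - [0,0,0]
    - [0,0,0]
    - [0,0,0]
    - [0,0,0]
    - [0,0,0]
  gripper: [0,0,0,0,0]

```text
t: 22.5
tcp_pos: [0.5661, 0.0644, 0.1443]
eef_rot: [-179.9, 0.3, -7.0]
wrist_force: [0.4, -1.0, -2.6]
width: 0.127
gripper_force: 60.7
```

Request:
servo_tool:
  translation:
    - [-0.03,-0.25,0]
    - [-0.07,-0.5,0]
    - [-0.11,-0.75,0]
    - [-0.149,-0.978,0]
    - [-0.149,-0.978,0]
    - [-0.149,-0.978,0]
    - [-0.149,-0.978,0]
    - [-0.149,-0.978,0]
  turn:
    - [0,0,-0.08]
    - [0,0,-0.16]
    - [0,0,-0.24]
    - [0,0,-0.32]
    - [0,0,-0.4]
    - [0,0,-0.431]
    - [0,0,-0.431]
    - [0,0,-0.431]
  gripper: [0,0,0,0,0,0,0,0]

```text
t: 23.3
tcp_pos: [0.5637, 0.2082, 0.1453]
eef_rot: [-180.0, 0.1, 31.5]
wrist_force: [0.7, 0.5, -2.1]
width: 0.126
gripper_force: 60.7
```

```bash
python3 - <<'E'
from vis import *
held("blue"); servo([(*L2W(2,19),z,LY) for z in (145,70,62)])
E
```

```text
t 23.3 L [ 1.7 16.4] z 145.3 rot [-1.80e+02  1.00e-01  3.15e+01] w 0.126 F [ 0.7  0.5 -2.1]
rib L [ 1. 18.] (44.7, 11.9, 30.6) z-tcp 20.9
[562.6, 210.5, 145.0, 31.6] -> [0.0, -0.017, 0.005] [-0.0, 0.001, -0.001]
[562.6, 210.5, 70.0, 31.6] -> [0.001, -0.017, 0.505] [-0.0, 0.001, -0.001]
[562.6, 210.5, 62.0, 31.6] -> [0.001, -0.017, 0.558] [-0.0, 0.001, -0.001]
```

Request:
servo_tool:
  translation:
    - [0,-0.01,0.25]
    - [0,-0.01,0.45]
    - [0,-0.01,0.53]
    - [0,-0.01,0.555]
    - [0,-0.01,0.57]
    - [0,-0.01,0.575]
    - [0,-0.01,0.575]
  turn:
    - [0,0,-0.008]
    - [0,0,-0.008]
    - [0,0,-0.008]
    - [0,0,-0.008]
    - [0,0,-0.008]
    - [0,0,-0.008]
    - [0,0,-0.008]
  gripper: [0,0,0,0,0,0,0]

```text
t: 24.05
tcp_pos: [0.5647, 0.2107, 0.0621]
eef_rot: [180.0, -0.1, 32.3]
wrist_force: [-0.3, -0.4, -2.6]
width: 0.123
gripper_force: 60.6
```

Request:
servo_tool:
  translation:
    - [0.01,0,0]
    - [0.02,0,0]
    - [0.03,0,0]
    - [0.03,0,0]
  turn:
    - [0,0,0]
    - [0,0,0]
    - [0,0,0]
    - [0,0,0]
  gripper: [0,0,0,0]

```text
t: 24.45
tcp_pos: [0.5673, 0.2128, 0.0607]
eef_rot: [180.0, 0.0, 32.3]
wrist_force: [-0.7, -0.3, -2.6]
width: 0.126
gripper_force: 60.7
```

```bash
python3 - <<'E'
from vis import *
held("blue")
E
```

```text
t 24.4 L [ 7.2 18.5] z 60.7 rot [180.    0.   32.3] w 0.126 F [-0.7 -0.3 -2.6]
rib L [ 6.6 19.9] (44.2, 12.0, 32.2) z-tcp 20.8
```

Request:
servo_tool:
  translation:
    - [-0.005,0,0.005]
    - [-0.005,-0.015,0.008]
    - [-0.005,-0.03,0.008]
    - [-0.005,-0.04,0.008]
    - [-0.005,-0.05,0.008]
    - [-0.005,-0.05,0.008]
  turn:
    - [0,0,0.006]
    - [0,0,0.006]
    - [0,0,0.006]
    - [0,0,0.006]
    - [0,0,0.006]
    - [0,0,0.006]
  gripper: [0,0,0,0,0,0]

```text
t: 25.1
tcp_pos: [0.5631, 0.2186, 0.0596]
eef_rot: [179.9, -0.0, 31.8]
wrist_force: [1.4, -2.3, -2.6]
width: 0.122
gripper_force: 60.8
```

```bash
python3 - <<'E'
from vis import *
held("blue")
E
```

```text
t 25.1 L [ 6.6 25.7] z 59.6 rot [179.9  -0.   31.8] w 0.122 F [ 1.4 -2.3 -2.6]
rib L [ 5.7 27. ] (44.5, 11.9, 31.8) z-tcp 20.9
```

Request:
servo_tool:
  translation:
    - [0,0,0.008]
    - [0,0,0.014]
    - [0,0,0.014]
    - [0.01,0,0.014]
    - [0.018,0,0.014]
    - [0.018,0,0.014]
  turn:
    - [0,0,0]
    - [0,0,0]
    - [0,0,0]
    - [0,0,0]
    - [0,0,0]
    - [0,0,0]
  gripper: [0,0,0,0,0,0]

```text
t: 25.75
tcp_pos: [0.5639, 0.2192, 0.0597]
eef_rot: [180.0, 0.2, 31.8]
wrist_force: [-11.9, -8.3, 19.8]
width: 0.124
gripper_force: 63.7
```

Request:
servo_tool:
  translation:
    - [0,-0.01,0]
    - [0,-0.015,0]
    - [0,-0.015,0]
  turn:
    - [0,0,0]
    - [0,0,0]
    - [0,0,0]
  gripper: [0,0,0]

```text
t: 26.05
tcp_pos: [0.5639, 0.2193, 0.0597]
eef_rot: [179.8, 0.2, 31.8]
wrist_force: [-7.1, -14.8, 17.7]
width: 0.124
gripper_force: 63.4
```

```bash
python3 - <<'E'
from vis import *
held("blue")
E
```

```text
t 26.1 L [ 7.6 25.8] z 59.7 rot [179.8   0.2  31.8] w 0.124 F [ -7.1 -14.8  17.7]
rib L [ 6.6 26.9] (44.6, 11.8, 31.4) z-tcp 20.9
```

Request:
servo_tool:
  translation:
    - [0,0.01,-0.005]
    - [0,0.01,-0.005]
    - [0,0.01,-0.005]
    - [0,0.01,-0.2]
    - [0,0.01,-0.45]
    - [-0.1,0.1,-0.65]
    - [-0.3,0.2,-0.8]
    - [-0.3,0.2,-0.8]
    - [-0.3,0.2,-0.8]
  turn:
    - [0,0,0]
    - [0,0,0]
    - [0,0,0]
    - [0,0,0]
    - [0,0,0]
    - [0,0,0]
    - [0,0,0]
    - [0,0,0]
    - [0,0,0]
  gripper: [0.2,0.35,0.35,0.35,0.35,0.5,0.5,0.5,0.5]

```text
t: 27.0
tcp_pos: [0.5415, 0.1732, 0.1778]
eef_rot: [-180.0, -0.1, 31.7]
wrist_force: [-0.2, -0.3, -0.1]
width: 0.499
gripper_force: 0.0
```

```bash
python3 - <<'E'
from vis import *
row(); rib("top","orange"); rib("top","green")
E
```

```text
t 27.0 L [-35.6  -1.8] z 177.8 rot [-1.80e+02 -1.00e-01  3.17e+01] w 0.499 F [-0.2 -0.3 -0.1]
blue rib L [ 6.  26.9] (43.8, 12.1, 0.4) z 80.4
yellow rib L [ 5.9 76.8] (43.9, 12.2, 0.3) z 80.2
tops 4187 x -24.8..36.9 y 3.1..98.4 (96.4, 63.7, -89.5) z 55.3
leaf -35 y 98.1..115.0 z 53.2
leaf -95 y 102.2..114.2 z 53.3
top orange 64 (array([ 412.9, -267.7]), 40.5, 10.7, 21.4) [ 413.3 -267.4] 20.6 z 69.4
top orange 73 (array([ 296.9, -222.2]), 45.3, 11.2, 44.0) [ 297.7 -222.3] 43.6 z 68.7
top green 61 (array([ 550.7, -400.1]), 39.0, 11.8, 27.9) [ 550.7 -399.4] 27.9 z 69.7
```

Request:
servo_tool:
  translation:
    - [-0.895,0.652,0]
    - [-0.895,0.652,0]
    - [-0.895,0.652,0]
    - [-0.895,0.652,0]
    - [-0.895,0.652,0]
  turn:
    - [0,0,0]
    - [0,0,0]
    - [0,0,0]
    - [0,0,0]
    - [0,0,0]
  gripper: [0.6,0.6,0.6,0.6,0.6]

```text
t: 27.65
tcp_pos: [0.4777, 0.0178, 0.1761]
eef_rot: [-179.9, 0.1, 31.6]
wrist_force: [0.8, 0.8, 0.2]
width: 0.602
gripper_force: 0.0
```

Request:
servo_tool:
  translation:
    - [-0.895,0.652,0]
    - [-0.895,0.652,0]
    - [-0.895,0.652,0]
    - [-0.895,0.652,0]
    - [-0.895,0.652,0]
  turn:
    - [0,0,0]
    - [0,0,0]
    - [0,0,0]
    - [0,0,0]
    - [0,0,0]
  gripper: [0.6,0.6,0.6,0.6,0.6]

```text
t: 28.15
tcp_pos: [0.416, -0.1357, 0.1768]
eef_rot: [-180.0, 0.0, 31.6]
wrist_force: [0.8, 0.8, -0.2]
width: 0.599
gripper_force: 0.0
```

Request:
servo_tool:
  translation:
    - [-0.895,0.652,0.1]
    - [-0.895,0.652,0.2]
    - [-0.895,0.652,0.2]
    - [-0.895,0.652,0.2]
    - [-0.895,0.652,0.2]
    - [-0.895,0.652,0.2]
  turn:
    - [0,0,0.06]
    - [0,0,0.12]
    - [0,0,0.12]
    - [0,0,0.12]
    - [0,0,0.12]
    - [0,0,0.12]
  gripper: [0.6,0.6,0.6,0.6,0.6,0.6]

```text
t: 28.75
tcp_pos: [0.3544, -0.2873, 0.1468]
eef_rot: [-179.9, -0.0, 21.0]
wrist_force: [-0.8, 2.1, 0.3]
width: 0.598
gripper_force: 0.0
```

```bash
python3 - <<'E'
from vis import *
held(None); d=rib("wrist","orange",200); rib("top","green"); cv2.imwrite("pics/w5.png",d["img"][:,:,::-1])
servo([(413,-267.5,48,21)])
E
```

```text
t 28.8 L [-436.3 -295.9] z 146.8 rot [-179.9   -0.    21. ] w 0.598 F [-0.8  2.1  0.3]
wrist orange 815 (array([ 409.5, -268.5]), 43.0, 11.6, 21.7) [ 410.1 -268.4] 21.5 z 72.3
wrist orange 590 (array([ 295.1, -221.9]), 43.3, 12.9, 43.5) [ 295.6 -221.9] 45.0 z 72.4
top green 59 (array([ 550.6, -400.1]), 39.0, 11.4, 26.1) [ 551.  -399.6] 27.7 z 69.5
[413.0, -267.5, 48.0, 21.0] -> [0.41, 0.019, 0.662] [-0.0, -0.0, 0.001]
```

View pics/w5.png

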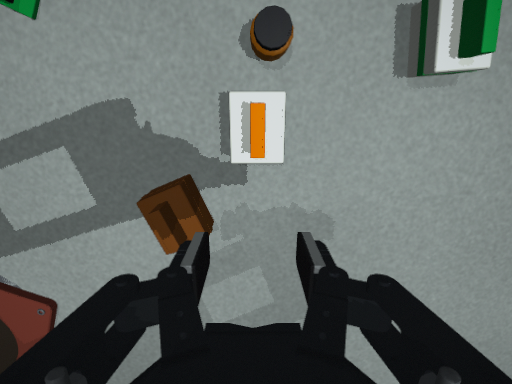

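The view shows the orange cassette at 258,128 with the jar ahead at 272,30 and the brown decoy at 175,215, all clear of the fingers. The row so far (yellow, blue) is tight. Grasping orange.

Request:
servo_tool:
  translation:
    - [0.2,0.01,0]
    - [0.402,0.019,0.1]
    - [0.402,0.019,0.4]
    - [0.402,0.019,0.57]
    - [0.402,0.019,0.67]
    - [0.402,0.019,0.67]
    - [0.402,0.019,0.67]
    - [0.402,0.019,0.67]
    - [0.402,0.019,0.67]
    - [0.402,0.019,0.67]
    - [0.402,0.019,0.67]
  turn:
    - [0,0,0]
    - [0,0,0]
    - [0,0,0]
    - [0,0,0]
    - [0,0,0]
    - [0,0,0]
    - [0,0,0]
    - [0,0,0]
    - [0,0,0]
    - [0,0,0]
    - [0,0,0]
  gripper: [0.6,0.6,0.6,0.6,0.6,0.6,0.3,0,0,0,0]

```text
t: 29.95
tcp_pos: [0.4118, -0.2702, 0.0483]
eef_rot: [179.9, -0.1, 21.0]
wrist_force: [0.6, 3.4, 6.5]
width: 0.126
gripper_force: 62.0
```

Request:
servo_tool:
  translation:
    - [0,0,-0.2]
    - [0,0,-0.45]
    - [0,0,-0.65]
    - [0,0,-0.65]
    - [0,0,-0.65]
  turn:
    - [0,0,0]
    - [0,0,0]
    - [0,0,0]
    - [0,0,0]
    - [0,0,0]
  gripper: [0,0,0,0,0]

```text
t: 30.45
tcp_pos: [0.4107, -0.2698, 0.1444]
eef_rot: [179.9, -0.0, 21.0]
wrist_force: [-0.1, 1.0, -3.3]
width: 0.123
gripper_force: 60.8
```

```bash
python3 - <<'E'
from vis import *
held("orange"); servo([(*L2W(2,-31),145,LY)])
E
```

```text
t 30.4 L [-379.1 -310.5] z 144.4 rot [179.9  -0.   21. ] w 0.123 F [-0.1  1.  -3.3]
rib L [-379.8 -309.2] (44.1, 11.8, 21.3) z-tcp 24.1
[588.8, 167.9, 145.0, 31.6] -> [2.156, -2.294, -0.011] [-0.001, 0.0, -0.118]
```

Request:
servo_tool:
  translation:
    - [0.15,-0.15,-0.02]
    - [0.33,-0.35,-0.02]
    - [0.53,-0.56,-0.02]
    - [0.719,-0.765,-0.02]
    - [0.719,-0.765,-0.02]
  turn:
    - [0,0,0]
    - [0,0,0]
    - [0,0,0]
    - [0,0,0]
    - [0,0,0]
  gripper: [0,0,0,0,0]

```text
t: 31.0
tcp_pos: [0.4699, -0.119, 0.1448]
eef_rot: [-179.7, 0.1, 21.2]
wrist_force: [-0.8, -1.1, -3.8]
width: 0.131
gripper_force: 60.8
```

Request:
servo_tool:
  translation:
    - [0.18,-0.19,0]
    - [0.36,-0.38,0]
    - [0.54,-0.57,0]
    - [0.719,-0.765,0]
    - [0.719,-0.765,0]
  turn:
    - [0,0,0]
    - [0,0,0]
    - [0,0,0]
    - [0,0,0]
    - [0,0,0]
  gripper: [0,0,0,0,0]

```text
t: 31.5
tcp_pos: [0.5297, 0.0252, 0.1452]
eef_rot: [-179.8, 0.1, 21.2]
wrist_force: [-0.2, 0.0, -2.7]
width: 0.127
gripper_force: 60.8
```

Request:
servo_tool:
  translation:
    - [0.18,-0.19,0]
    - [0.36,-0.38,0]
    - [0.54,-0.57,0]
    - [0.719,-0.765,0]
    - [0.719,-0.765,0]
    - [0.719,-0.765,0]
    - [0.719,-0.765,0]
  turn:
    - [0,0,-0.04]
    - [0,0,-0.08]
    - [0,0,-0.118]
    - [0,0,-0.118]
    - [0,0,-0.118]
    - [0,0,-0.118]
    - [0,0,-0.118]
  gripper: [0,0,0,0,0,0,0]

```text
t: 32.2
tcp_pos: [0.5886, 0.166, 0.1457]
eef_rot: [-180.0, 0.2, 31.5]
wrist_force: [-0.6, 0.9, -3.5]
width: 0.126
gripper_force: 60.9
```

```bash
python3 - <<'E'
from vis import *
held("orange"); servo([(*L2W(2,-31),z,LY) for z in (145,65,58)])
E
```

```text
t 32.2 L [  0.7 -32.6] z 145.7 rot [-180.     0.2   31.5] w 0.126 F [-0.6  0.9 -3.5]
rib L [  0.1 -31.3] (44.3, 11.8, 31.8) z-tcp 24.1
[588.8, 167.9, 145.0, 31.6] -> [0.007, -0.012, 0.008] [-0.0, 0.001, -0.001]
[588.8, 167.9, 65.0, 31.6] -> [0.009, -0.011, 0.541] [-0.0, 0.001, -0.001]
[588.8, 167.9, 58.0, 31.6] -> [0.009, -0.011, 0.588] [-0.0, 0.001, -0.001]
```

Request:
servo_tool:
  translation:
    - [0.01,-0.005,0.25]
    - [0.01,-0.005,0.45]
    - [0.01,-0.005,0.54]
    - [0.01,-0.005,0.57]
    - [0.01,-0.005,0.585]
    - [0.01,-0.005,0.59]
    - [0.01,-0.005,0.59]
    - [0.02,-0.02,0.59]
    - [0.03,-0.04,0.59]
    - [0.035,-0.045,0.59]
    - [0.035,-0.045,0.59]
  turn:
    - [0,0,0]
    - [0,0,0]
    - [0,0,0]
    - [0,0,0]
    - [0,0,0]
    - [0,0,0]
    - [0,0,0]
    - [0,0,0]
    - [0,0,0]
    - [0,0,0]
    - [0,0,0]
  gripper: [0,0,0,0,0,0,0,0,0,0,0]

```text
t: 33.35
tcp_pos: [0.5902, 0.1762, 0.0589]
eef_rot: [-180.0, 0.0, 31.6]
wrist_force: [-2.0, -1.4, -1.8]
width: 0.126
gripper_force: 61.0
```

```bash
python3 - <<'E'
from vis import *
held("orange")
E
```

```text
t 33.4 L [  7.5 -24.7] z 58.9 rot [-180.     0.    31.6] w 0.126 F [-2.  -1.4 -1.8]
rib L [  6.9 -23.4] (44.2, 11.8, 31.9) z-tcp 24.0
```

Request:
servo_tool:
  translation:
    - [-0.007,0.005,0.008]
    - [-0.007,0.005,0.015]
    - [-0.007,0.005,0.02]
    - [-0.007,0.005,0.022]
    - [0,0,0.022]
    - [0.01,0,0.022]
    - [0.01,0,0.022]
  turn:
    - [0,0,0]
    - [0,0,0]
    - [0,0,0]
    - [0,0,0]
    - [0,0,0]
    - [0,0,0]
    - [0,0,0]
  gripper: [0,0,0,0,0,0,0]

```text
t: 34.1
tcp_pos: [0.5908, 0.1756, 0.0565]
eef_rot: [180.0, 0.2, 31.6]
wrist_force: [-9.3, -6.6, 11.4]
width: 0.121
gripper_force: 62.8
```

Request:
servo_tool:
  translation:
    - [0,-0.01,0]
    - [0,-0.015,0]
    - [0,-0.015,0]
  turn:
    - [0,0,0]
    - [0,0,0]
    - [0,0,0]
  gripper: [0,0,0]

```text
t: 34.4
tcp_pos: [0.5907, 0.1758, 0.0564]
eef_rot: [179.8, 0.2, 31.6]
wrist_force: [-7.5, -11.3, 8.4]
width: 0.127
gripper_force: 62.4
```

```bash
python3 - <<'E'
from vis import *
held("orange")
E
```

```text
t 34.4 L [  7.7 -25.3] z 56.4 rot [179.8   0.2  31.6] w 0.127 F [ -7.5 -11.3   8.4]
rib L [ 117.4 -100.4] (72.5, 25.8, -56.9) z-tcp 13.8
rib L [  6.5 -23.8] (45.1, 11.8, 31.5) z-tcp 24.1
```

Request:
servo_tool:
  translation:
    - [-0.01,-0.005,-0.005]
    - [-0.01,-0.012,-0.005]
    - [-0.01,-0.015,-0.005]
    - [-0.01,-0.015,-0.005]
    - [0,-0.012,-0.005]
    - [0,-0.01,-0.005]
  turn:
    - [0,0,0]
    - [0,0,0]
    - [0,0,0]
    - [0,0,0]
    - [0,0,0]
    - [0,0,0]
  gripper: [0,0,0,0,0,0]

```text
t: 35.05
tcp_pos: [0.5901, 0.1767, 0.0565]
eef_rot: [179.8, 0.2, 31.6]
wrist_force: [-3.3, -11.6, 3.9]
width: 0.126
gripper_force: 61.7
```

```bash
python3 - <<'E'
from vis import *
held("orange")
E
```

```text
t 35.0 L [  7.7 -24.2] z 56.5 rot [179.8   0.2  31.6] w 0.126 F [ -3.3 -11.6   3.9]
rib L [ 117.5 -100.2] (73.6, 25.7, -56.7) z-tcp 13.7
rib L [  7.  -22.8] (44.2, 11.8, 31.6) z-tcp 24.1
```

Request:
servo_tool:
  translation:
    - [0,0.01,0]
    - [0,0.01,0]
    - [0,0.01,0]
    - [0,0.01,-0.2]
    - [0,0.01,-0.45]
    - [-0.1,0.1,-0.65]
    - [-0.3,0.2,-0.8]
    - [-0.3,0.2,-0.8]
    - [-0.3,0.2,-0.8]
  turn:
    - [0,0,0]
    - [0,0,0]
    - [0,0,0]
    - [0,0,0]
    - [0,0,0]
    - [0,0,0]
    - [0,0,0]
    - [0,0,0]
    - [0,0,0]
  gripper: [0.2,0.35,0.35,0.35,0.35,0.5,0.5,0.5,0.5]

```text
t: 36.0
tcp_pos: [0.5678, 0.1311, 0.1772]
eef_rot: [180.0, -0.1, 31.5]
wrist_force: [-1.0, 0.0, -0.4]
width: 0.5
gripper_force: 0.0
```

```bash
python3 - <<'E'
from vis import *
row(); rib("top","green"); s=monitor.sense(); servo([(550.8-58,-400.5-30,150,27)])
E
```

```text
t 36.0 L [-35.3 -51.4] z 177.2 rot [ 1.80e+02 -1.00e-01  3.15e+01] w 0.500 F [-1.   0.  -0.4]
blue rib L [ 6.1 26.9] (43.1, 12.1, 0.2) z 80.2
yellow rib L [ 5.5 76.7] (43.4, 12.7, 0.1) z 80.1
orange rib L [  6.4 -23. ] (43.4, 12.1, 0.0) z 80.3
tops 6058 x -25.2..37.3 y -46.6..98.1 (146.7, 63.1, 89.8) z 55.3
leaf -35 y 101.6..114.6 z 53.1
leaf -95 y 101.6..115.3 z 53.3
top green 59 (array([ 550.4, -399.9]), 38.9, 11.5, 24.9) [ 550.9 -399.6] 26.0 z 70.0
[492.8, -430.5, 150.0, 27.0] -> [-2.385, 2.932, 0.168] [-0.001, 0.0, 0.051]
```

Request:
servo_tool:
  translation:
    - [-0.795,0.977,0]
    - [-0.795,0.977,0]
    - [-0.795,0.977,0]
    - [-0.795,0.977,0]
    - [-0.795,0.977,0]
  turn:
    - [0,0,0]
    - [0,0,0]
    - [0,0,0]
    - [0,0,0]
    - [0,0,0]
  gripper: [0.6,0.6,0.6,0.6,0.6]

```text
t: 36.6
tcp_pos: [0.5418, -0.0598, 0.1748]
eef_rot: [-180.0, 0.1, 31.4]
wrist_force: [0.6, 0.7, 0.4]
width: 0.6
gripper_force: 0.0
```

Request:
servo_tool:
  translation:
    - [-0.795,0.977,0]
    - [-0.795,0.977,0]
    - [-0.795,0.977,0]
    - [-0.795,0.977,0]
    - [-0.795,0.977,0]
  turn:
    - [0,0,0]
    - [0,0,0]
    - [0,0,0]
    - [0,0,0]
    - [0,0,0]
  gripper: [0.6,0.6,0.6,0.6,0.6]

```text
t: 37.1
tcp_pos: [0.5173, -0.2467, 0.175]
eef_rot: [-180.0, 0.1, 31.4]
wrist_force: [0.2, 1.2, 0.0]
width: 0.599
gripper_force: 0.0
```

Request:
servo_tool:
  translation:
    - [-0.795,0.977,0.1]
    - [-0.795,0.977,0.168]
    - [-0.795,0.977,0.168]
    - [-0.795,0.977,0.168]
    - [-0.795,0.977,0.168]
    - [-0.795,0.977,0.168]
  turn:
    - [0,0,0.055]
    - [0,0,0.055]
    - [0,0,0.055]
    - [0,0,0.055]
    - [0,0,0.055]
    - [0,0,0.055]
  gripper: [0.6,0.6,0.6,0.6,0.6,0.6]

```text
t: 37.7
tcp_pos: [0.4933, -0.4296, 0.1491]
eef_rot: [-179.8, -0.0, 26.6]
wrist_force: [0.5, -0.1, 0.5]
width: 0.601
gripper_force: 0.0
```

```bash
python3 - <<'E'
from vis import *
held(None); d=rib("wrist","green",200); 
servo([(550.7,-400.5,48,26.5)])
E
```

```text
t 37.7 L [-392.5 -489.9] z 149.1 rot [-179.8   -0.    26.6] w 0.601 F [ 0.5 -0.1  0.5]
wrist green 802 (array([ 548.7, -401.6]), 43.0, 11.6, 26.4) [ 549.2 -401.1] 26.1 z 72.3
[550.7, -400.5, 48.0, 26.5] -> [0.425, 0.003, 0.678] [-0.002, -0.0, 0.002]
```

Request:
servo_tool:
  translation:
    - [0.2,0.01,0]
    - [0.418,0.004,0.1]
    - [0.418,0.004,0.4]
    - [0.418,0.004,0.58]
    - [0.418,0.004,0.687]
    - [0.418,0.004,0.687]
    - [0.418,0.004,0.687]
    - [0.418,0.004,0.687]
    - [0.418,0.004,0.687]
    - [0.418,0.004,0.687]
    - [0.418,0.004,0.687]
  turn:
    - [0,0,0]
    - [0,0,0]
    - [0,0,0]
    - [0,0,0]
    - [0,0,0]
    - [0,0,0]
    - [0,0,0]
    - [0,0,0]
    - [0,0,0]
    - [0,0,0]
    - [0,0,0]
  gripper: [0.6,0.6,0.6,0.6,0.6,0.6,0.3,0,0,0,0]

```text
t: 38.85
tcp_pos: [0.5501, -0.4043, 0.0502]
eef_rot: [179.8, -0.1, 26.6]
wrist_force: [-0.5, 1.9, 6.3]
width: 0.12
gripper_force: 63.3
```

Request:
servo_tool:
  translation:
    - [0,0,-0.2]
    - [0,0,-0.45]
    - [0,0,-0.65]
    - [0,0,-0.65]
    - [0,0,-0.65]
  turn:
    - [0,0,0]
    - [0,0,0]
    - [0,0,0]
    - [0,0,0]
    - [0,0,0]
  gripper: [0,0,0,0,0]

```text
t: 39.35
tcp_pos: [0.5492, -0.4037, 0.1459]
eef_rot: [179.9, -0.0, 26.6]
wrist_force: [-1.1, 0.2, -2.7]
width: 0.128
gripper_force: 62.4
```

```bash
python3 - <<'E'
from vis import *
held("green"); servo([(*L2W(2,-80),145,LY)])
E
```

```text
t 39.4 L [-331.3 -497.1] z 145.9 rot [179.9  -0.   26.6] w 0.128 F [-1.1  0.2 -2.7]
rib L [-330.9 -495.9] (44.2, 11.9, 26.8) z-tcp 22.2
[614.5, 126.2, 145.0, 31.6] -> [1.975, -2.956, -0.002] [-0.001, 0.0, -0.055]
```

Request:
servo_tool:
  translation:
    - [0.12,-0.18,-0.02]
    - [0.28,-0.42,-0.02]
    - [0.46,-0.7,-0.02]
    - [0.658,-0.985,-0.02]
    - [0.658,-0.985,-0.02]
  turn:
    - [0,0,0]
    - [0,0,0]
    - [0,0,0]
    - [0,0,0]
    - [0,0,0]
  gripper: [0,0,0,0,0]

```text
t: 39.9
tcp_pos: [0.57, -0.2202, 0.1451]
eef_rot: [-179.6, 0.1, 26.9]
wrist_force: [0.5, 0.3, -2.3]
width: 0.122
gripper_force: 62.3
```

Request:
servo_tool:
  translation:
    - [0.16,-0.25,0]
    - [0.33,-0.5,0]
    - [0.5,-0.75,0]
    - [0.658,-0.985,0]
    - [0.658,-0.985,0]
  turn:
    - [0,0,0]
    - [0,0,0]
    - [0,0,0]
    - [0,0,0]
    - [0,0,0]
  gripper: [0,0,0,0,0]

```text
t: 40.4
tcp_pos: [0.5919, -0.0458, 0.146]
eef_rot: [-179.8, 0.1, 26.9]
wrist_force: [-0.8, -0.2, -1.8]
width: 0.119
gripper_force: 62.3
```

Request:
servo_tool:
  translation:
    - [0.16,-0.25,0]
    - [0.33,-0.5,0]
    - [0.5,-0.75,0]
    - [0.658,-0.985,0]
    - [0.658,-0.985,0]
    - [0.658,-0.985,0]
    - [0.658,-0.985,0]
  turn:
    - [0,0,-0.03]
    - [0,0,-0.055]
    - [0,0,-0.055]
    - [0,0,-0.055]
    - [0,0,-0.055]
    - [0,0,-0.055]
    - [0,0,-0.055]
  gripper: [0,0,0,0,0,0,0]

```text
t: 41.1
tcp_pos: [0.6144, 0.1241, 0.147]
eef_rot: [-180.0, 0.1, 31.5]
wrist_force: [0.7, -0.6, -2.2]
width: 0.123
gripper_force: 62.3
```

```bash
python3 - <<'E'
from vis import *
held("green"); servo([(*L2W(2,-81),z,LY) for z in (145,65,58.5)])
E
```

```text
t 41.1 L [  0.8 -81.8] z 147.0 rot [-1.80e+02  1.00e-01  3.15e+01] w 0.123 F [ 0.7 -0.6 -2.2]
rib L [  1.  -80.6] (44.6, 11.8, 32.0) z-tcp 22.2
[615.0, 125.4, 145.0, 31.6] -> [0.008, -0.007, 0.016] [-0.0, 0.001, -0.001]
[615.0, 125.4, 65.0, 31.6] -> [0.009, -0.007, 0.549] [-0.0, 0.001, -0.001]
[615.0, 125.4, 58.5, 31.6] -> [0.009, -0.007, 0.593] [-0.0, 0.001, -0.001]
```

Request:
servo_tool:
  translation:
    - [0.01,-0.003,0.25]
    - [0.01,-0.003,0.45]
    - [0.01,-0.003,0.54]
    - [0.01,-0.003,0.57]
    - [0.01,-0.003,0.585]
    - [0.01,-0.003,0.592]
    - [0.01,-0.003,0.598]
    - [0.015,-0.015,0.6]
    - [0.02,-0.025,0.6]
    - [0.025,-0.03,0.6]
    - [0.025,-0.03,0.6]
  turn:
    - [0,0,0]
    - [0,0,0]
    - [0,0,0]
    - [0,0,0]
    - [0,0,0]
    - [0,0,0]
    - [0,0,0]
    - [0,0,0]
    - [0,0,0]
    - [0,0,0]
    - [0,0,0]
  gripper: [0,0,0,0,0,0,0,0,0,0,0]

```text
t: 42.25
tcp_pos: [0.616, 0.1317, 0.0587]
eef_rot: [180.0, -0.0, 31.6]
wrist_force: [-0.3, -0.3, -1.3]
width: 0.123
gripper_force: 62.2
```

```bash
python3 - <<'E'
from vis import *
held("green")
E
```

```text
t 42.2 L [  6.1 -76.1] z 58.7 rot [180.   -0.   31.6] w 0.123 F [-0.3 -0.3 -1.3]
rib L [  6.5 -74.7] (44.3, 11.9, 31.4) z-tcp 22.2
```

Now light deck contact, then push to the neighbour and the fence.

Request:
servo_tool:
  translation:
    - [0,0,0.007]
    - [0,-0.008,0.01]
    - [0,-0.016,0.01]
    - [0,-0.022,0.01]
    - [0,-0.022,0.01]
  turn:
    - [0,0,0]
    - [0,0,0]
    - [0,0,0]
    - [0,0,0]
    - [0,0,0]
  gripper: [0,0,0,0,0]

```text
t: 42.8
tcp_pos: [0.6154, 0.1329, 0.0582]
eef_rot: [179.8, -0.1, 31.6]
wrist_force: [-0.4, -5.6, 3.4]
width: 0.126
gripper_force: 63.0
```

Request:
servo_tool:
  translation:
    - [0.008,0,0]
    - [0.014,0,0]
    - [0.014,0,0]
  turn:
    - [0,0,0]
    - [0,0,0]
    - [0,0,0]
  gripper: [0,0,0]

```text
t: 43.1
tcp_pos: [0.6156, 0.133, 0.0582]
eef_rot: [179.9, 0.2, 31.6]
wrist_force: [-7.8, -9.6, 10.2]
width: 0.123
gripper_force: 64.0
```

```bash
python3 - <<'E'
from vis import *
held("green")
E
```

```text
t 43.1 L [  6.5 -74.8] z 58.2 rot [179.9   0.2  31.6] w 0.123 F [-7.8 -9.6 10.2]
rib L [  6.9 -73.4] (44.5, 11.9, 31.4) z-tcp 22.2
```

Request:
servo_tool:
  translation:
    - [0,-0.005,0]
    - [0,0.01,0]
    - [0,0.01,0]
    - [0,0.01,-0.2]
    - [0,0.01,-0.45]
    - [-0.1,0,-0.65]
    - [-0.5,-0.2,-0.9]
    - [-0.5,-0.2,-0.9]
    - [-0.5,-0.2,-0.9]
  turn:
    - [0,0,0]
    - [0,0,0]
    - [0,0,0]
    - [0,0,0]
    - [0,0,0]
    - [0,0,0]
    - [0,0,0]
    - [0,0,0]
    - [0,0,0]
  gripper: [0.1,0.35,0.35,0.35,0.35,0.5,0.6,0.6,0.6]

```text
t: 44.05
tcp_pos: [0.5356, 0.1222, 0.1945]
eef_rot: [179.9, -0.2, 31.6]
wrist_force: [0.0, 0.4, -0.1]
width: 0.601
gripper_force: 0.0
```

```bash
python3 - <<'E'
from vis import *
row(save="pics/w6.png"); servo([(*L2W(-80,107.5),z,LY) for z in (120,25)])
E
```

```text
t 44.0 L [-67.3 -42. ] z 194.5 rot [179.9  -0.2  31.6] w 0.601 F [ 0.   0.4 -0.1]
blue rib L [ 5.5 26.8] (42.7, 11.7, 0.3) z 80.1
green rib L [  5.9 -73.2] (41.7, 11.7, 0.1) z 80.3
yellow rib L [ 5.8 76.5] (42.9, 12.5, 0.4) z 80.0
orange rib L [  5.8 -23. ] (41.6, 12.0, 0.4) z 80.2
tops 8613 x -25.5..36.9 y -96.9..97.6 (197.6, 63.5, 89.7) z 55.2
leaf -35 y 99.7..115.9 z 53.0
leaf -95 y 101.3..114.9 z 53.1
[446.4, 242.9, 120.0, 31.6] -> [-0.09, -1.001, 0.489] [0.001, -0.002, 0.0]
[446.4, 242.9, 25.0, 31.6] -> [-0.092, -1.002, 1.122] [0.001, -0.002, 0.0]
```

View pics/w6.png

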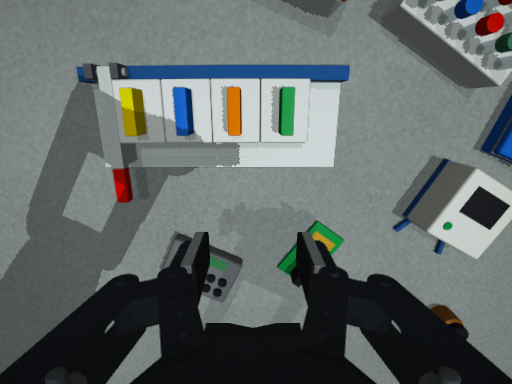

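The row is closed, square and flush: yellow at 132,110, blue at 183,110, orange at 233,110 and green at 287,110. Now I raise the stop.

Request:
servo_tool:
  translation:
    - [-0.09,-0.3,0]
    - [-0.09,-0.6,0]
    - [-0.09,-1,0.1]
    - [-0.09,-1,0.3]
    - [-0.09,-1,0.48]
    - [-0.09,-1,0.48]
  turn:
    - [0,0,0]
    - [0,0,0]
    - [0,0,0]
    - [0,0,0]
    - [0,0,0]
    - [0,0,0]
  gripper: [0.5,0.5,0.5,0.5,0.5,0.5]

```text
t: 44.7
tcp_pos: [0.443, 0.242, 0.1151]
eef_rot: [-179.9, 0.5, 31.7]
wrist_force: [-0.0, 0.1, 0.3]
width: 0.496
gripper_force: 0.0
```

```bash
python3 - <<'E'
from vis import *
held(None); servo([(*L2W(-80,108),z,LY) for z in (120,27)])
E
```

```text
t 44.7 L [-83.4 108.5] z 115.1 rot [-179.9    0.5   31.7] w 0.496 F [-0.   0.1  0.3]
[446.2, 243.4, 120.0, 31.6] -> [0.023, 0.003, -0.033] [-0.001, 0.005, 0.001]
[446.2, 243.4, 27.0, 31.6] -> [0.028, 0.004, 0.587] [-0.001, 0.005, 0.001]
```

Request:
servo_tool:
  translation:
    - [0.01,0.003,0.15]
    - [0.01,0.003,0.4]
    - [0.01,0.003,0.56]
    - [0.01,0.003,0.6]
    - [0.01,0.003,0.6]
    - [0.01,0.003,0.6]
    - [0.01,0.003,0.6]
    - [0.01,0.003,0.6]
    - [0.01,0.003,0.6]
  turn:
    - [0,0,0]
    - [0,0,0]
    - [0,0,0]
    - [0,0,0]
    - [0,0,0]
    - [0,0,0]
    - [0,0,0]
    - [0,0,0]
    - [0,0,0]
  gripper: [0.5,0.5,0.5,0.5,0.2,0,0,0,0]

```text
t: 45.6
tcp_pos: [0.4485, 0.2442, 0.0318]
eef_rot: [-179.9, -0.2, 31.6]
wrist_force: [-1.5, 4.5, -0.9]
width: 0.151
gripper_force: 59.4
```

```bash
python3 - <<'E'
from vis import *
held(None); print(monitor.sense()["gripper_force"])
E
```

```text
t 45.6 L [-77.6 107.5] z 31.8 rot [-179.9   -0.2   31.6] w 0.151 F [-1.5  4.5 -0.9]
59.426828026771545
```

Request:
servo_tool:
  translation:
    - [0.004,0,-0.085]
    - [0.026,0,-0.21]
    - [0.085,0,-0.37]
    - [0.173,0,-0.514]
    - [0.289,0,-0.639]
    - [0.427,0,-0.737]
    - [0.582,0,-0.807]
    - [0.748,0,-0.844]
    - [0.875,0,-0.85]
    - [0.96,0,-0.843]
    - [0.99,0,-0.84]
    - [0.99,0,-0.84]
  turn:
    - [0,0,0]
    - [0,0,0]
    - [0,0,0]
    - [0,0,0]
    - [0,0,0]
    - [0,0,0]
    - [0,0,0]
    - [0,0,0]
    - [0,0,0]
    - [0,0,0]
    - [0,0,0]
    - [0,0,0]
  gripper: [0,0,0,0,0,0,0,0,0,0,0,0]

```text
t: 46.8
tcp_pos: [0.5734, 0.3213, 0.1565]
eef_rot: [-179.9, 0.1, 31.6]
wrist_force: [-3.9, 2.2, -2.4]
width: 0.146
gripper_force: 58.4
```

Request:
servo_tool:
  translation:
    - [0,0,0]
    - [0,0,0]
  turn:
    - [0,0,0]
    - [0,0,0]
  gripper: [0,0]

```text
t: 47.0
tcp_pos: [0.5731, 0.3211, 0.1566]
eef_rot: [-179.9, 0.1, 31.6]
wrist_force: [-4.0, 2.5, -2.7]
width: 0.142
gripper_force: 58.4
```

```bash
python3 - <<'E'
from vis import *
held(None); d=look("wrist");P=d["P"]*1000; cv2.imwrite("pics/w7.png",d["img"][:,:,::-1])
for b in blobs(mask(d,"red")&(d["depth"]>0)&(P[...,2]>120),50):
    print(b.sum(),np.round(W2L(np.median(P[b][:,:2],0)),1),np.percentile(P[b][:,2],[5,50,95]))
E
```

```text
t 47.0 L [ 68.9 107.7] z 156.6 rot [-1.799e+02  1.000e-01  3.160e+01] w 0.142 F [-4.   2.5 -2.7]
1194 [ 59.4 108.7] [152.46110265 182.18445412 186.83202822]
```

View pics/w7.png

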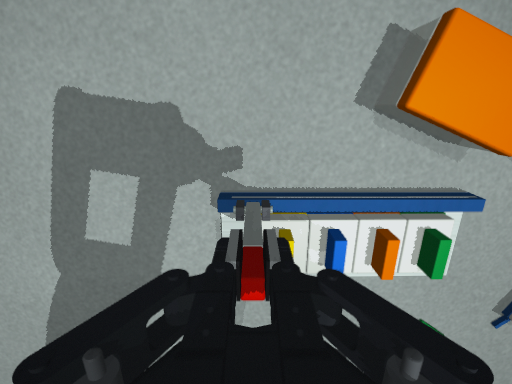

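The stop is upright at 252,235 and the row is undisturbed at 260–455,245. I release the tab and go to the plate.

Request:
servo_tool:
  translation:
    - [0,0,0]
    - [0,0,0]
    - [0,0,0]
    - [0,0,-0.2]
    - [0,0,-0.45]
    - [0,0,-0.6]
    - [0,0,-0.6]
    - [0,0,-0.6]
  turn:
    - [0,0,0]
    - [0,0,0]
    - [0,0,0]
    - [0,0,0]
    - [0,0,0]
    - [0,0,0]
    - [0,0,0]
    - [0,0,0]
  gripper: [0.3,0.5,0.5,0.5,0.5,0.5,0.5,0.5]

```text
t: 47.85
tcp_pos: [0.5749, 0.3204, 0.247]
eef_rot: [180.0, -0.1, 31.6]
wrist_force: [-0.3, -0.1, -0.4]
width: 0.495
gripper_force: 0.0
```

Request:
servo_tool:
  translation:
    - [-0.725,0.444,0]
    - [-0.725,0.444,0]
    - [-0.725,0.444,0]
    - [-0.725,0.444,0]
  turn:
    - [0,0,0]
    - [0,0,0]
    - [0,0,0]
    - [0,0,0]
  gripper: [0.5,0.5,0.5,0.5]

```text
t: 48.25
tcp_pos: [0.5145, 0.2038, 0.244]
eef_rot: [-180.0, 0.2, 31.4]
wrist_force: [0.2, 0.6, 1.0]
width: 0.505
gripper_force: 0.0
```

Request:
servo_tool:
  translation:
    - [-0.725,0.444,0]
    - [-0.725,0.444,0]
    - [-0.725,0.444,0]
    - [-0.725,0.444,0]
  turn:
    - [0,0,0]
    - [0,0,0]
    - [0,0,0]
    - [0,0,0]
  gripper: [0.5,0.5,0.5,0.5]

```text
t: 48.65
tcp_pos: [0.4576, 0.0911, 0.2448]
eef_rot: [-180.0, 0.1, 31.4]
wrist_force: [1.1, 0.6, -0.1]
width: 0.499
gripper_force: 0.0
```

Request:
servo_tool:
  translation:
    - [-0.725,0.444,0.4]
    - [-0.725,0.444,0.4]
    - [-0.725,0.444,0.4]
    - [-0.725,0.444,0.4]
    - [-0.725,0.444,0.4]
    - [-0.725,0.444,0.4]
    - [-0.725,0.444,0.4]
  turn:
    - [0,0,0.09]
    - [0,0,0.18]
    - [0,0,0.27]
    - [0,0,0.35]
    - [0,0,0.35]
    - [0,0,0.35]
    - [0,0,0.35]
  gripper: [0.5,0.5,0.5,0.5,0.5,0.5,0.5]

```text
t: 49.35
tcp_pos: [0.4019, -0.0199, 0.1863]
eef_rot: [-180.0, -0.0, 0.3]
wrist_force: [0.3, -1.2, 0.2]
width: 0.499
gripper_force: 0.0
```

```bash
cat >> vis.py <<'E'
def readr(cam,save=None):
    d=look(cam); P=d["P"]; z=P[...,2]; V=d["hsv"]; ok=d["depth"]>0
    if save: cv2.imwrite(save,d["img"][:,:,::-1])
    near=ok&(P[...,1]<.12)&(P[...,1]>-.30)&(P[...,0]>.33)&(P[...,0]<.72)
    for b in blobs(mask(d,"green",100,40)&near&(z<.016),150): print(cam,"plate",b.sum(),rect(P[b][:,:2]),pca(P[b][:,:2]),"z %.4f"%np.median(z[b]))
    for b in blobs((V[...,2]<70)&near&(z>.026)&(z<.04),20): print(cam,"prib",b.sum(),rect(P[b][:,:2]),"z %.4f"%np.median(z[b]))
    for b in blobs(mask(d,"yellow",90,80)&near&(z<.016),30): print(cam,"brass",b.sum(),rect(P[b][:,:2]))
    for b in blobs((V[...,1]<70)&(V[...,2]>110)&near&(z>.049)&(z<.062),200):
        q=P[b][:,:2]; print(cam,"reader",b.sum(),rect(q))
    for b in blobs(mask(d,"blue",90,40)&near&(z<.016)&(z>.002),12): print(cam,"guide",b.sum(),rect(P[b][:,:2]))
E
python3 - <<'E'
from vis import *
held(None); readr("wrist","pics/w8.png"); readr("top")
d=look("side");P=d["P"]*1000
for b in blobs(mask(d,"red")&(d["depth"]>0)&(P[...,2]>120)&(P[...,2]<200),8):
    print("tab side",b.sum(),np.round(W2L(np.median(P[b][:,:2],0)),1),np.percentile(P[b][:,2],[5,50,95]))
E
```

```text
t 49.4 L [-255.7  -93. ] z 186.3 rot [-180.    -0.     0.3] w 0.499 F [ 0.3 -1.2  0.2]
wrist plate 2441 (array([474.5,  -9.7]), 91.1, 49.8, -4.4) (array([474.2573199 ,  -9.77460216]), np.float64(-4.213228984530019)) z 0.0083
wrist prib 124 (array([ 490.2, -238.1]), 34.8, 12.9, -2.1) z 0.0291
wrist prib 70 (array([ 485.8, -242. ]), 31.0, 12.6, 23.9) z 0.0384
wrist prib 302 (array([450. ,  -7.9]), 29.5, 11.9, -3.6) z 0.0343
wrist prib 83 (array([381.4,  78.4]), 11.6, 11.4, 53.9) z 0.0282
wrist prib 85 (array([379.5,  95.5]), 11.9, 11.3, 82.8) z 0.0284
wrist prib 73 (array([377.1, 112. ]), 11.5, 10.0, -47.2) z 0.0282
wrist prib 81 (array([363.3,  76.2]), 11.9, 11.1, -44.9) z 0.0282
wrist prib 78 (array([361.1,  92.9]), 11.2, 10.8, -87.3) z 0.0283
wrist prib 72 (array([359.2, 109.6]), 11.0, 10.8, 25.6) z 0.0283
wrist prib 42 (array([ 332.1, -215.5]), 6.7, 3.0, -45.3) z 0.0324
wrist guide 159 (array([578.1, -92.5]), 25.3, 6.9, -18.7)
wrist guide 181 (array([ 581.2, -162.4]), 21.4, 7.1, 23.1)
top plate 174 (array([497.3, -11.1]), 50.0, 49.0, -5.5) (array([497.52121754, -11.87976602]), np.float64(29.725485262931272)) z 0.0053
top prib 24 (array([ 692. , -265.2]), 28.1, 8.5, 38.4) z 0.0322
top brass 36 (array([499.1, -11.2]), 34.2, 23.0, 88.5)
top reader 717 (array([ 638.8, -124.3]), 90.3, 82.1, 3.5)
top guide 15 (array([ 585.4, -160.9]), 21.7, 4.9, 22.1)
top guide 13 (array([581.6, -92.8]), 20.9, 5.6, -3.7)
tab side 63 [ 51.  103.9] [153.55667904 170.07429044 185.12127148]
```

View pics/w8.png

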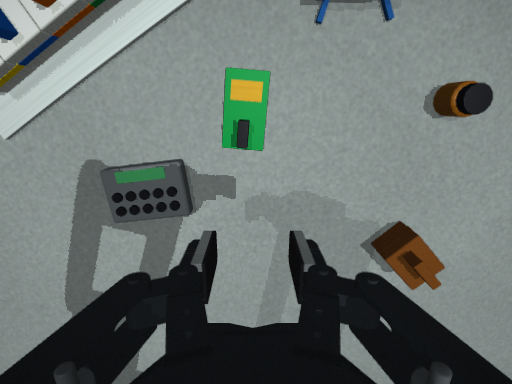

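The view shows the plate at 246,108, brass end ahead, with its black rib at 243,133. Grasping the rib.

Request:
servo_tool:
  translation:
    - [0.324,-0.079,0.3]
    - [0.324,-0.079,0.6]
    - [0.324,-0.079,0.8]
    - [0.324,-0.079,0.8]
    - [0.324,-0.079,0.8]
  turn:
    - [0,0,0.051]
    - [0,0,0.051]
    - [0,0,0.051]
    - [0,0,0.051]
    - [0,0,0.051]
  gripper: [0.5,0.5,0.5,0.5,0.5]

```text
t: 50.0
tcp_pos: [0.4493, -0.0084, 0.0662]
eef_rot: [-180.0, 0.1, -4.4]
wrist_force: [1.0, -0.1, 0.4]
width: 0.497
gripper_force: 0.0
```

```bash
python3 - <<'E'
from vis import *
s=monitor.sense(); print(s["tcp_pos"],s["eef_rot"]); servo([(450.5,-8,10,-4.3)])
E
```

```text
[ 0.44930873 -0.00837204  0.06616437] [-1.79987971e+02  1.05640603e-01 -4.43741623e+00]
[450.5, -8.0, 10.0, -4.3] -> [0.008, -0.003, 0.374] [-0.0, 0.001, -0.002]
```

Request:
servo_tool:
  translation:
    - [0.008,-0.003,0.15]
    - [0.008,-0.003,0.3]
    - [0.008,-0.003,0.37]
    - [0.008,-0.003,0.37]
    - [0.008,-0.003,0.37]
    - [0.008,-0.003,0.37]
    - [0.008,-0.003,0.37]
    - [0.008,-0.003,0.37]
    - [0.008,-0.003,0.37]
    - [0.008,-0.003,0.37]
  turn:
    - [0,0,0]
    - [0,0,0]
    - [0,0,0]
    - [0,0,0]
    - [0,0,0]
    - [0,0,0]
    - [0,0,0]
    - [0,0,0]
    - [0,0,0]
    - [0,0,0]
  gripper: [0.5,0.5,0.5,0.5,0.5,0.25,0,0,0,0]

```text
t: 51.0
tcp_pos: [0.452, -0.0086, 0.0118]
eef_rot: [180.0, -0.1, -4.5]
wrist_force: [-1.5, 0.1, 7.4]
width: 0.125
gripper_force: 60.7
```

Request:
servo_tool:
  translation:
    - [0,0,-0.1]
    - [0,0,-0.2]
    - [0,0,-0.2]
    - [0,0,-0.2]
  turn:
    - [0,0,0]
    - [0,0,0]
    - [0,0,0]
    - [0,0,0]
  gripper: [0,0,0,0]

```text
t: 51.4
tcp_pos: [0.4511, -0.0084, 0.0406]
eef_rot: [180.0, -0.1, -4.5]
wrist_force: [0.9, -0.3, -0.9]
width: 0.129
gripper_force: 59.8
```

```bash
python3 - <<'E'
from vis import *
s=monitor.sense(); print(s["t"],s["tcp_pos"],s["eef_rot"],s["width"],s["gripper_force"],s["wrist_force"]); servo([(489,-133,40,3.3)])
E
```

```text
51.4 [ 0.45109771 -0.00843058  0.0405928 ] [ 1.79993123e+02 -5.06136720e-02 -4.49712640e+00] 0.12892164834876513 59.75791811943054 [ 0.9356013  -0.29024334 -0.93155072]
[489.0, -133.0, 40.0, 3.3] -> [0.317, 0.808, 0.004] [0.0, -0.001, -0.087]
```

Request:
servo_tool:
  translation:
    - [0.08,0.2,0]
    - [0.16,0.4,0]
    - [0.24,0.6,0]
    - [0.317,0.808,0]
    - [0.317,0.808,0]
    - [0.317,0.808,0]
  turn:
    - [0,0,-0.04]
    - [0,0,-0.087]
    - [0,0,-0.087]
    - [0,0,-0.087]
    - [0,0,-0.087]
    - [0,0,-0.087]
  gripper: [0,0,0,0,0,0]

```text
t: 52.0
tcp_pos: [0.4879, -0.133, 0.0394]
eef_rot: [-179.9, 0.1, 3.2]
wrist_force: [-0.3, -0.2, -0.6]
width: 0.128
gripper_force: 59.6
```

```bash
python3 - <<'E'
from vis import *
s=monitor.sense(); print(s["t"],s["tcp_pos"],s["eef_rot"],s["width"],s["gripper_force"],s["wrist_force"])
d=look("wrist"); cv2.imwrite("pics/w9.png",d["img"][:,:,::-1]); P=d["P"];z=P[...,2];V=d["hsv"];ok=d["depth"]>0
for nm,m,a in (("plate",mask(d,"green",90,40)&(z<.055)&(z>.02),200),("brass",mask(d,"yellow",90,80)&(z<.055)&(z>.02),30),("guide",mask(d,"blue",90,40)&(z<.016)&(z>.002)&(P[...,0]<.62),12),("yline",mask(d,"yellow",90,80)&(P[...,0]>.57),8),("top",(V[...,1]<70)&(V[...,2]>110)&(z>.049)&(z<.062),200)):
    for b in blobs(m&ok,a): print(nm,b.sum(),rect(P[b][:,:2]),"z %.4f"%np.median(z[b]))
E
```

```text
52.0 [ 0.48792316 -0.13302945  0.03937517] [-1.79929304e+02  1.06252844e-01  3.23149926e+00] 0.12788549764864357 59.64159429073334 [-0.2801168  -0.17071844 -0.59910596]
plate 6844 (array([ 514.1, -130.7]), 83.3, 50.1, 3.3) z 0.0358
guide 552 (array([578.6, -90.2]), 23.8, 16.5, -2.3) z 0.0094
guide 534 (array([ 582.7, -163.8]), 23.5, 15.9, 7.3) z 0.0093
yline 270 (array([ 591.5, -126.6]), 53.2, 1.9, -86.8) z 0.0145
top 7959 (array([ 599.5, -125.9]), 84.0, 16.2, -86.8) z 0.0573
```

View pics/w9.png

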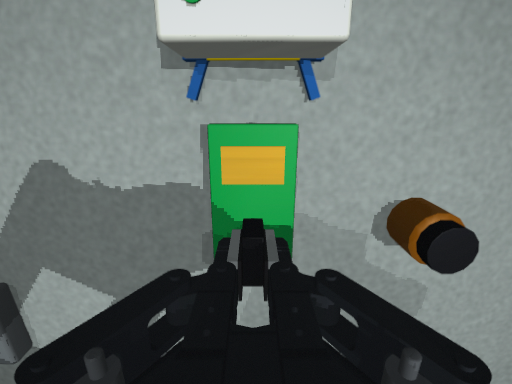

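The view shows the plate (253,155 to its front edge at y≈124) squarely aligned with the slot's yellow line (253,59) and guides (197,80 and 310,80). Lower it and slide in.

Request:
servo_tool:
  translation:
    - [0,0,0.08]
    - [0,0,0.15]
    - [0,0,0.18]
    - [0,0,0.183]
    - [0,0,0.183]
    - [0.05,0,0.183]
    - [0.1,0,0.183]
    - [0.15,0,0.183]
    - [0.2,0,0.183]
    - [0.25,0,0.183]
    - [0.28,0,0.183]
    - [0.28,0,0.183]
  turn:
    - [0,0,0]
    - [0,0,0]
    - [0,0,0]
    - [0,0,0]
    - [0,0,0]
    - [0,0,0]
    - [0,0,0]
    - [0,0,0]
    - [0,0,0]
    - [0,0,0]
    - [0,0,0]
    - [0,0,0]
  gripper: [0,0,0,0,0,0,0,0,0,0,0,0]

```text
t: 53.25
tcp_pos: [0.5315, -0.1305, 0.0131]
eef_rot: [180.0, -0.0, 3.3]
wrist_force: [-0.1, 0.5, -1.1]
width: 0.122
gripper_force: 59.7
```

Request:
servo_tool:
  translation:
    - [0.04,0,0]
    - [0.08,0,0]
    - [0.12,0,0]
    - [0.12,0,0]
  turn:
    - [0,0,0]
    - [0,0,0]
    - [0,0,0]
    - [0,0,0]
  gripper: [0,0,0,0]

```text
t: 53.65
tcp_pos: [0.5497, -0.1296, 0.0134]
eef_rot: [180.0, -0.1, 3.3]
wrist_force: [1.5, -0.6, -0.5]
width: 0.121
gripper_force: 59.7
```

Request:
servo_tool:
  translation:
    - [0.04,0,0]
    - [0.08,0,0]
    - [0.1,0,0]
    - [0.1,0,0]
  turn:
    - [0,0,0]
    - [0,0,0]
    - [0,0,0]
    - [0,0,0]
  gripper: [0,0,0,0]

```text
t: 54.05
tcp_pos: [0.5642, -0.1286, 0.0131]
eef_rot: [180.0, -0.0, 3.3]
wrist_force: [-0.2, 0.5, -1.0]
width: 0.128
gripper_force: 59.7
```

```bash
cat >> vis.py <<'E'
def ins():
    s=monitor.sense(); print(s["t"],s["tcp_pos"],s["eef_rot"],s["width"],s["gripper_force"],s["wrist_force"])
    d=look("wrist"); P=d["P"];z=P[...,2];V=d["hsv"];ok=d["depth"]>0
    for nm,m,a in (("plate",mask(d,"green",90,40)&(z<.016),50),("guide",mask(d,"blue",90,40)&(z<.016)&(z>.002)&(P[...,0]<.62),12),("yline",mask(d,"yellow",90,80)&(P[...,0]>.57)&(z>.009),8),("top",(V[...,1]<70)&(V[...,2]>110)&(z>.049)&(z<.062),200),("prib",(V[...,2]<70)&(z>.026)&(z<.04)&(P[...,0]>.5),20)):
        for b in blobs(m&ok&(P[...,1]<.0)&(P[...,1]>-.19),a): print(nm,b.sum(),rect(P[b][:,:2]),"x %.1f..%.1f"%tuple(np.percentile(P[b][:,0]*1000,[1,99])),"z %.4f"%np.median(z[b]))
    return d
E
python3 - <<'E'
from vis import *
ins()
E
```

```text
54.05 [ 0.56423632 -0.12859446  0.01314733] [ 1.79990854e+02 -2.37538601e-02  3.34499156e+00] 0.12762855267681 59.68562364578247 [-0.22257606  0.45823223 -1.04368336]
plate 279 (array([ 562.5, -106.7]), 27.7, 13.4, -37.4) x 549.2..569.6 z 0.0097
plate 276 (array([ 565.1, -148.8]), 27.7, 13.4, 43.0) x 553.1..571.3 z 0.0097
top 35002 (array([ 633.6, -124.2]), 84.7, 83.0, -86.6) x 593.2..674.9 z 0.0574
prib 1247 (array([ 562.6, -127.7]), 30.2, 14.2, 2.6) x 548.3..577.4 z 0.0356
prib 162 (array([ 569.7, -112.8]), 8.4, 3.9, -58.4) x 568.2..573.4 z 0.0335
prib 168 (array([ 571.3, -141.9]), 9.0, 3.8, 62.9) x 570.0..574.6 z 0.0338
```

Request:
servo_tool:
  translation:
    - [0.01,0,0.004]
    - [0.015,0,0.006]
    - [0.015,0,0.006]
  turn:
    - [0,0,0]
    - [0,0,0]
    - [0,0,0]
  gripper: [0,0,0]

```text
t: 54.4
tcp_pos: [0.5658, -0.1284, 0.012]
eef_rot: [-180.0, 0.0, 3.3]
wrist_force: [0.7, 0.0, -0.8]
width: 0.124
gripper_force: 59.7
```

Request:
servo_tool:
  translation:
    - [0.01,0,0]
    - [0.015,0,0]
    - [0.015,0,0]
  turn:
    - [0,0,0]
    - [0,0,0]
    - [0,0,0]
  gripper: [0,0,0]

```text
t: 54.7
tcp_pos: [0.5658, -0.1284, 0.0119]
eef_rot: [-180.0, 0.3, 3.3]
wrist_force: [-11.6, -1.1, 6.6]
width: 0.122
gripper_force: 60.8
```

Request:
servo_tool:
  translation:
    - [0.01,0,0]
    - [0.01,0,0]
  turn:
    - [0,0,0]
    - [0,0,0]
  gripper: [0,0]

```text
t: 54.9
tcp_pos: [0.5658, -0.1283, 0.0118]
eef_rot: [-179.9, 0.5, 3.4]
wrist_force: [-16.5, -1.4, 12.5]
width: 0.126
gripper_force: 61.6
```

The plate bottomed at x 565.8, exactly as predicted. Release and retreat.

Request:
servo_tool:
  translation:
    - [-0.018,0,-0.002]
    - [-0.018,0,-0.002]
    - [-0.018,0,-0.002]
    - [-0.018,0,-0.002]
    - [-0.018,0,-0.002]
    - [-0.018,0,-0.2]
    - [-0.018,0,-0.5]
    - [-0.3,0,-0.9]
    - [-0.5,0,-1]
    - [-0.5,0,-1]
    - [-0.5,0,-1]
  turn:
    - [0,0,0]
    - [0,0,0]
    - [0,0,0]
    - [0,0,0]
    - [0,0,0]
    - [0,0,0]
    - [0,0,0]
    - [0,0,0]
    - [0,0,0]
    - [0,0,0]
    - [0,0,0]
  gripper: [0,0.2,0.35,0.35,0.35,0.35,0.4,0.4,0.4,0.4,0.4]

```text
t: 56.0
tcp_pos: [0.4953, -0.133, 0.1637]
eef_rot: [179.9, -0.2, 3.3]
wrist_force: [0.1, 0.2, -0.7]
width: 0.394
gripper_force: 0.0
```

```bash
python3 - <<'E'
from vis import *
d=ins(); row("top")
t=look("top"); P=t["P"]*1000
for b in blobs(mask(t,"red")&(t["depth"]>0)&(P[...,2]>120)&(P[...,2]<200)&(P[...,1]>200),8): print("tab",np.round(W2L(np.median(P[b][:,:2],0)),1),np.percentile(P[b][:,2],[5,95]))
cv2.imwrite("pics/fin.png",np.hstack([d["img"],t["img"][100:300,100:388].repeat(1,0) if 0 else cv2.resize(t["img"][110:250,90:350],(512,276))])[:,:,::-1] if 0 else cv2.resize(t["img"][90:290,90:390],(800,533))[:,:,::-1])
E
```

```text
56.0 [ 0.49528445 -0.13299973  0.16365385] [179.91187769  -0.19347885   3.28997024] 0.39421028325834623 0.0 [ 0.10524448  0.17026411 -0.74548746]
plate 1695 (array([ 567.2, -127.3]), 50.5, 46.1, -86.7) x 544.2..590.6 z 0.0083
guide 145 (array([578.4, -92.4]), 24.4, 6.2, -17.5) x 566.8..589.3 z 0.0092
guide 149 (array([ 582.4, -162. ]), 24.2, 7.1, 20.2) x 572.0..592.9 z 0.0093
yline 102 (array([ 590.9, -127. ]), 52.8, 0.5, -86.7) x 589.4..592.5 z 0.0166
top 6044 (array([ 624.2, -125. ]), 84.5, 65.0, -87.0) x 591.7..656.2 z 0.0573
prib 358 (array([ 563.5, -127.6]), 28.0, 11.1, 3.1) x 549.5..577.6 z 0.0342
t 56.0 L [-235.3 -237.9] z 162.2 rot [ 1.8e+02 -1.0e-01  3.3e+00] w 0.404 F [-0.4 -0.7 -0.7]
blue rib L [ 7.1 24.6] (42.9, 11.5, 0.6) z 78.1
green rib L [  7.2 -75. ] (39.7, 8.9, -1.4) z 77.7
yellow rib L [ 6.7 74.9] (41.9, 11.5, 0.2) z 77.6
orange rib L [  7.2 -25.2] (44.1, 11.4, -1.0) z 77.3
tops 1250 x -24.0..38.9 y -99.1..97.4 (199.8, 65.6, 89.7) z 52.5
tab [ 53.2 105.2] [160.1337689  185.14810753]
```

View pics/fin.png

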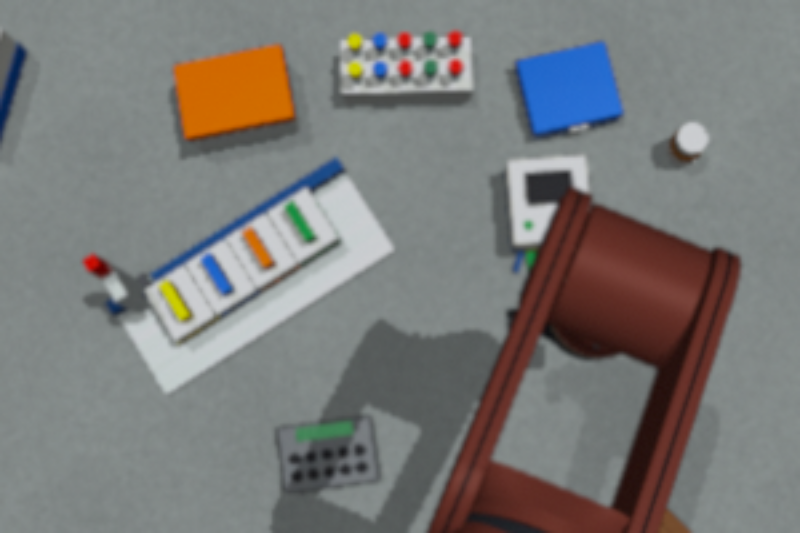

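The final view shows all four cassettes in a closed row at 175–300,260, with the stop raised at 105,275. The plate is in the reader and the gripper is clear. Handing in.

```bash
python3 -c "
from cell import ticket
print(ticket.finish_job())"
```

```text
the job is handed in; nothing more can be done
None
```

I handed the job in at about 56 s of the 210 s allowed: by the last camera check the four cassettes stand in a closed row flush to the fence, the stop is up and the plate is fully home in the reader; the hand-in gave no verdict.

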